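Pack the mould kit in two layers

ROBOT

A 7-joint arm with a two-finger parallel gripper is mounted at the origin on the work surface; the furniture and walls round the work are solid. World frame = base frame: x ahead of the robot, y to its left, z up, the work surface at z = 0. Lengths are in m, angles in degrees, forces in N, time in s.
With the tool pointing down it reaches from about 0.425 to 0.875 m from the base axis. Payload 4.7 kg.
Tool frame: the origin (TCP) lies between the finger pads; the fingertips stand 25 mm ahead of it and the grasp point (between the pads) lies 6 mm ahead of it (env.tip_reach is the distance from the TCP to the fingertips, in m); z points along the fingers, y is the direction in which the jaws open and shut (so a half turn about z gives the same grasp; the last joint's range is limited). The gripper opens to 87 mm and grips with 3 to 60 N. Pads are 19 mm wide; open, the fingers measure 117 mm over their backs; the gripper's body (75 mm by 190 mm) begins 51 mm behind the grasp point.
Start: joints at [-70.984, 18.392, -4.016, 83.108, 1.295, 78.541, -3.26], TCP at [0.203, 0.617, 0.248] pointing down, gripper open.
Joint ranges: [-163.93, 163.93], [-17.29, 119.83], [-79.2, 71.16], [3.27, 140.29], [-89.18, 269.18], [5.43, 117.66], [-154.24, 154.24]. Speed limits (degrees/s): [147.25, 147.25, 180, 180, 180, 180, 180].

INTERFACE

Orientations are given as [roll, pitch, yaw] about the fixed x, y, z axes, in that order (R = Rz(yaw) Ry(pitch) Rx(roll)).
In Python, from cell import env, viewer, job gives the robot as it stands.
- The arm moves only by the tool move_arm, never from a script. Its argument "steps" is a list of rows, each a list of 7 numbers: the finger opening in cm, from 0 to 8.7, then the shift along the tool's x, y, z in cm, then the turn, a rotation vector about the tool's x, y, z in rad. In form: [[fingers, tx, ty, tz, wx, wy, wz], ...]. A call has 1 to 5 rows; each row shifts and turns the commanded pose from where the row before left it, along the tool's axes as they then stand; what a row does not reach is not made up. A row lasts 1/12 s, in which the tool goes at most 41.7 mm and 7.16 degrees, less where a joint would pass 70% of its speed; a pose out of reach is approached as far as the arm can. A call is refused whole if a number of a shift passes 4.17 or a number of a turn 0.125, either way. A call with a gripper value outside its range is refused whole. The fingers move at their own pace and stop on an object; "force" is the grip in N (left out, the last holds). Time passes only in rows, so rows that do not move let the fingers close. It gives the time, the measured TCP pose, the force and the opening at its end, in the units of the state.
- env.get_obs(): the state, without advancing time (a new reading comes with each control period).
- viewer.read_camera(name): name is "scene" or "top"; returns a dict with "img" (480x640x3 uint8, red, green, blue), "vfov" (degrees; the focal length in pixels is half the picture's height over the tangent of half this angle, whatever the lens; pixels are square), "cx", "cy" (the principal point, pixels), "k1" (the pictures are not rectified: a ray, as slopes to the right and down, at radius r is drawn at 1 + k1 r^2 times it, then the intrinsics apply), "extrinsics" (4x4, takes a point from world to camera coordinates). Camera axes: x right, y down, z forward; pixel columns grow to the right and rows downward; lengths in m; the calibration is good to about 2 mm. A picture is of the moment at which its call begins. There is no depth.
- job.sign_off(): hands the job in, once; it reports no verdict.
The state is a dict: "time_s": time; "qpos": joint angles; "joint_velocities": joint speeds; "effort": joint torques, N m; "tool_pos": TCP position; "tool_rot": TCP orientation; "force": force on the tool from outside, world axes, zero at the start; "wrist_torque": the same for the moment, N m; "grip_width": finger opening in m.
Only numpy, scipy, OpenCV 4.12 (cv2) and the standard library are available. Lean on these libraries where they do the work, as an engineer would, in place of code of your own. Each camera call takes 0.05 s, during which the arm holds its last target.

TASK

Pack up the mould-making things. In the wooden kit box, lay the beech wedge flat in the long bay and stand the plaster key in the square bay, then fit the divider board over them so that it lies level down inside the box walls, and stand the jar upright inside the ring on the divider. The needle tool goes lengthwise in the shallow metal tool tray; the order matters only inside the box.

Things in the scene. Friction and masses are not known exactly. Their poses are not given: they have to be found in the camera images.
- wedge_center (a point): Loose plain beech wedge lying flat, 30 wide (its x) x 110 long (its y) x 22 mm high at the thick end. It tapers along y from 22 mm at its -y end to 3 mm at its +y end; its side faces (across x) are upright. The point lies at its balance point, 14 mm from mid-length towards the thick end, 7.5 mm above its underside, where it is 15 mm high; z up. Either end may point either way in the bay.
- key_center (a point): Loose plaster register key, an off-white truncated cone standing on its wide end: 30 mm diameter at the foot, narrower above, 23 mm high, 12 g. The point is its centre, half-way up (11.5 mm above its underside); z up.
- divider_rail (a point): Loose divider: plywood plate 150 x 150 x 8 mm, flat on the table, with an upright handle rail across its middle (70 long in x, 12 thick in y, 32 high on the plate). The point is the rail's centre, 24 mm above the plate's underside; z up. On top, centred 41 mm to +y of the rail, is a ring for the jar, inner diameter 62, 5 mm high. In the box any quarter turn will do.
- jar_center (a point): Loose short round jar with a screw lid, upright, 50 mm diameter at the lid (body 48), 62 mm high, about 0.14 kg. The point is its centre, half-way up; z up. In the ring it stands 10 mm from the handle rail: fingers that close along the rail's length (divider x) stay clear of the rail.
- needle_grip (a point): Loose needle tool lying down, 153 mm long: round wooden handle 14 mm thick, thin needle. The point is on the handle's axis, 7.5 mm above the table, near the balance point, 22 mm from mid-length towards the handle end. y runs along the tool to the handle end (54 mm away; needle tip at -98 mm).
- kit_box: Fixed open wooden box, 172 x 172 x 46 mm, walls 5, floor 6. Origin: centre of underside, z up. Long bay: middle x 0, y -40 mm, 162 x 79 (22 mm posts in its outer corners). Square bay: middle x +40, y +41, 80 x 79 (one corner post). Partition to height 30 at y = 0; solid block at -x, +y. Block and posts, 36 high, carry the divider, with 6 mm room all round; its rail point is then 60 high.
- tool_tray: Shallow metal tool tray, fixed where it stands, 90 (its x) x 200 (its y, lengthwise) x 16 mm high, walls and floor 5 mm thick. Origin: centre of its underside; z up. The tool lies with either end to either side.
Things that resemble listed ones, but are neither listed nor needed, are in the scene too. Several things look just like the part that bears jar_center: the one meant starts farthest from the robot's base.

How it is judged:
By the outcome, as a careful person would: the job done as asked, in the order asked, and still so for the second after the job is handed in, with the robot touching nothing.
It also fails if it takes over 128 s, if anything falls off the work surface, if the arm or the gripper's body presses on something with over 40 N, if the wrist force passes 120 N, or if a joint passes its speed limit or range.

## Working session

There is one attempt and no reset: what is moved stays moved. The work goes in short steps, Python scripts to look and compute and a tool call to move; the robot and the scene stay as the last step left them, time stands still between calls to the robot, and variables do not carry over. Pictures are saved under pics/ and viewed, and the job is handed in when it is done.

Besides the shell and the picture viewer there is one more tool, called after ">>>" as name([rows], argument=value, ...), one row to a line, values as JSON. move_arm: Moves the arm, as the interface text tells. Its arguments: {"type":"object","properties":{"steps":{"type":"array"},"force":{"type":"number"}},"required":["steps"]}

```bash
ls; mkdir -p pics
python3 - <<'E'
from cell import env, viewer, job
import cv2
print(env.get_obs(), env.tip_reach)
for n in("scene","top"):
    c=viewer.read_camera(n); cv2.imwrite(f"pics/{n}0.png",c["img"][:,:,::-1]); print({k:v for k,v in c.items() if k!="img"})
E
```

```text
pics
{'time_s': 0.0, 'qpos': array([-70.98453469,  18.43898633,  -4.01537755,  83.17603877,
         1.29481189,  78.53894199,  -3.26079851]), 'joint_velocities': array([ 0.00277097,  0.02373229,  0.02456506, -0.1141185 , -0.04747124,
       -0.06557041,  0.02040852]), 'effort': array([-3.93655755e-04, -4.91303301e+01, -4.03953027e-01, -3.12521839e+01,
       -6.38593105e-02,  4.39890660e-02,  1.83236234e-04]), 'tool_pos': array([0.20298823, 0.61696029, 0.2464523 ]), 'tool_rot': array([-1.79891264e+02,  5.58509062e-03,  1.61793333e+02]), 'force': array([-0.44042576, -0.65343491,  0.22638824]), 'wrist_torque': array([ 0.01480769, -0.03631768,  0.02774491]), 'grip_width': 0.08700162642331864} 0.025
{'vfov': 52.31403766904413, 'cx': 323.4596482092984, 'cy': 235.42190560343698, 'k1': 0.03452053164561393, 'extrinsics': array([[ 0.4749324 , -0.87996158,  0.0103361 , -0.18680793],
       [-0.68934681, -0.37930351, -0.61719513,  0.34105   ],
       [ 0.54702852,  0.28600081, -0.78674223,  0.79201515],
       [ 0.        ,  0.        ,  0.        ,  1.        ]])}
{'vfov': 44.88817471545787, 'cx': 316.01041120727166, 'cy': 229.15202336113282, 'k1': -0.01679578911282047, 'extrinsics': array([[-0.0262899 , -0.99952173, -0.01628356,  0.03396393],
       [-0.98625634,  0.02859207, -0.16272958,  0.45762241],
       [ 0.16311734,  0.01178162, -0.98653633,  1.20997055],
       [ 0.        ,  0.        ,  0.        ,  1.        ]])}
```

View pics/scene0.png

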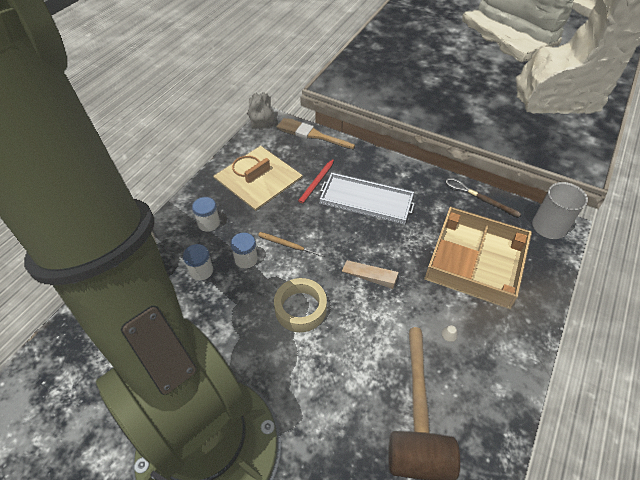

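View pics/top0.png

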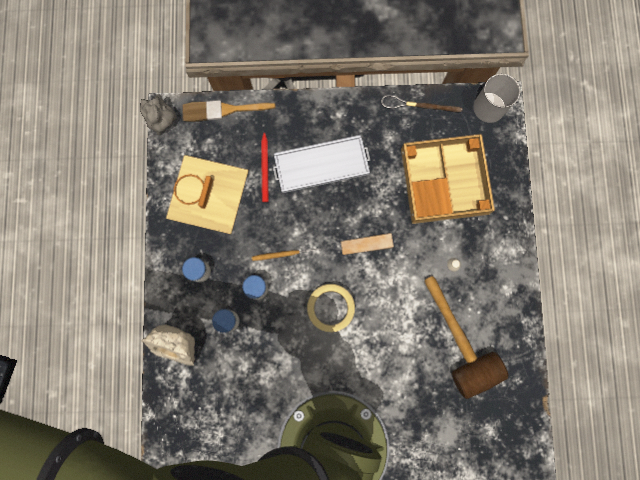

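```bash
cat > h.py <<'E'
from cell import env, viewer, job
import cv2, numpy as np
from scipy.spatial.transform import Rotation as Ro
def cam(n): 
    c=viewer.read_camera(n); return c
def K(c):
    f=240/np.tan(np.radians(c["vfov"]/2)); return np.array([[f,0,c["cx"]],[0,f,c["cy"]],[0,0,1.]]), np.array([c["k1"],0,0,0,0.])
def ray(c,uv):
    k,d=K(c); s=cv2.undistortPoints(np.array(uv,float).reshape(-1,1,2),k,d).reshape(-1,2)
    E=c["extrinsics"]; R,t=E[:3,:3],E[:3,3]
    return -R.T@t,(np.c_[s,np.ones(len(s))])@R
def plane(c,uv,z):
    o,r=ray(c,uv); return o+r*((z-o[2])/r[:,2])[:,None]
def proj(c,P):
    k,d=K(c);E=c["extrinsics"]
    return cv2.projectPoints(np.array(P,float).reshape(-1,1,3),cv2.Rodrigues(E[:3,:3])[0],E[:3,3],k,d)[0].reshape(-1,2)
def crop(c,u0,v0,u1,v1,s,name):
    im=cv2.resize(c["img"][v0:v1,u0:u1,::-1],None,fx=s,fy=s,interpolation=cv2.INTER_CUBIC); cv2.imwrite("pics/"+name,im)
def tri(uvt,uvs,ct,cs):
    o1,r1=ray(ct,uvt);o2,r2=ray(cs,uvs);r1=r1[0];r2=r2[0]
    A=np.c_[r1,-r2];x=np.linalg.lstsq(A,o2-o1,rcond=None)[0]
    a=o1+x[0]*r1;b=o2+x[1]*r2; return (a+b)/2,np.linalg.norm(a-b)
def st():
    o=env.get_obs(); print({k:np.round(o[k],4) for k in("time_s","tool_pos","tool_rot","force","grip_width")})
E
python3 - <<'E'
from h import *
c=cam("top")
crop(c,140,140,300,260,5,"a.png"); crop(c,170,230,310,340,5,"b.png"); crop(c,330,125,505,255,4.5,"cc.png") if 0 else None
im=c["img"]
def cr(u0,v0,u1,v1,s,n): crop(c,u0,v0,u1,v1,s,n)
cr(390,125,510,225,6,"c.png"); cr(330,225,490,285,5,"d.png"); cr(265,130,380,200,6,"e.png")
for u,v in[(196,269),(255,287),(225,320)]:
    p=plane(c,[(u,v)],.062)[0]; print(p,np.hypot(*p[:2]))
E
```

```text
[0.37725599 0.27403434 0.062     ] 0.4662798534373171
[0.33640656 0.15080792 0.062     ] 0.3686629927306735
[0.27027898 0.21335433 0.062     ] 0.3443411011466153
```

View pics/a.png

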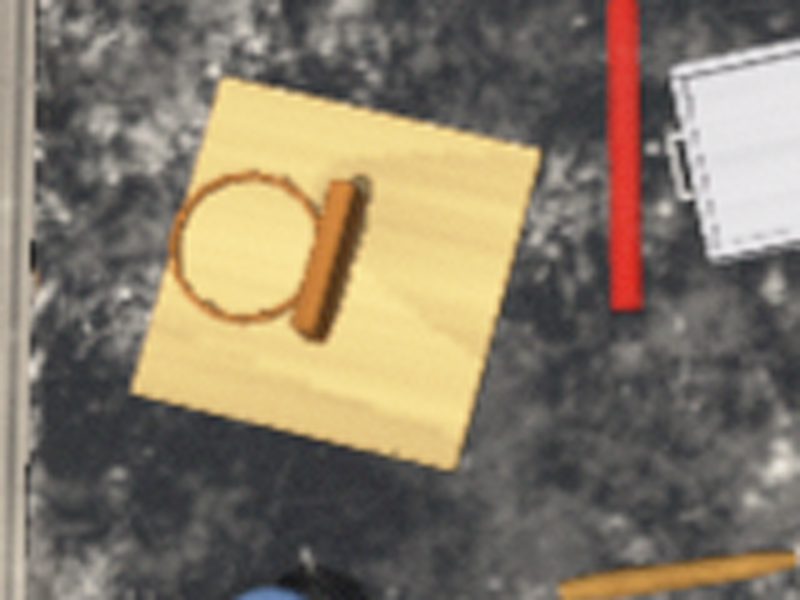

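View pics/b.png

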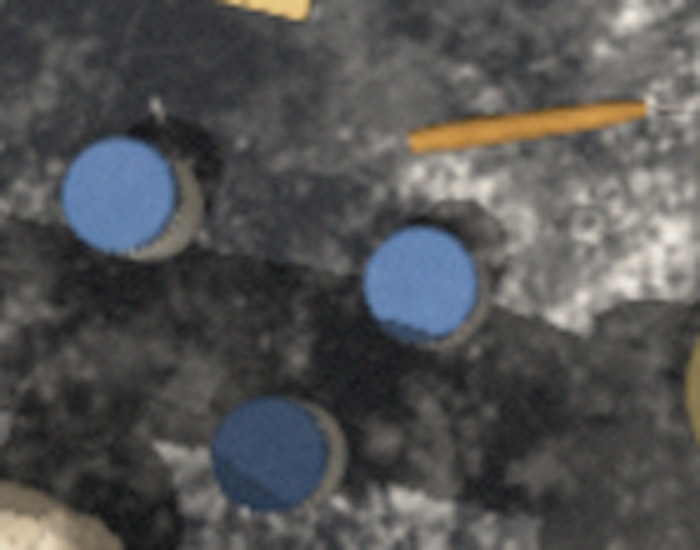

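View pics/c.png

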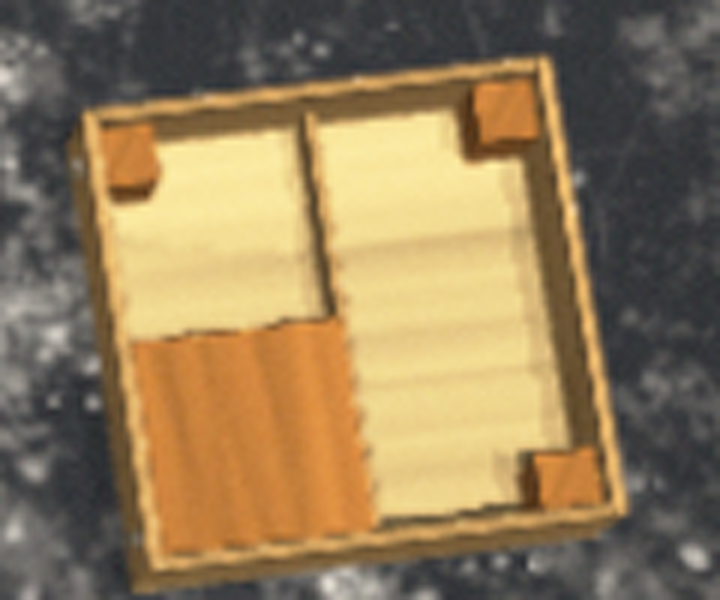

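View pics/d.png

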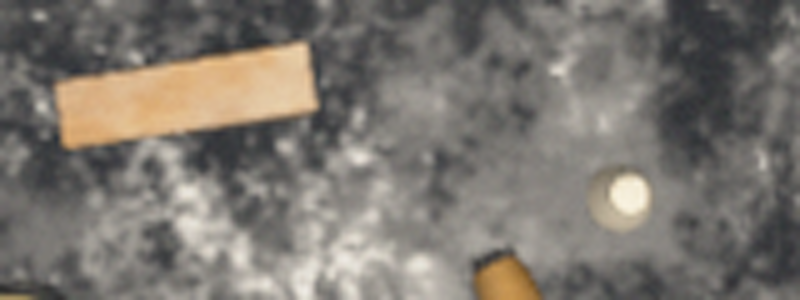

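View pics/e.png

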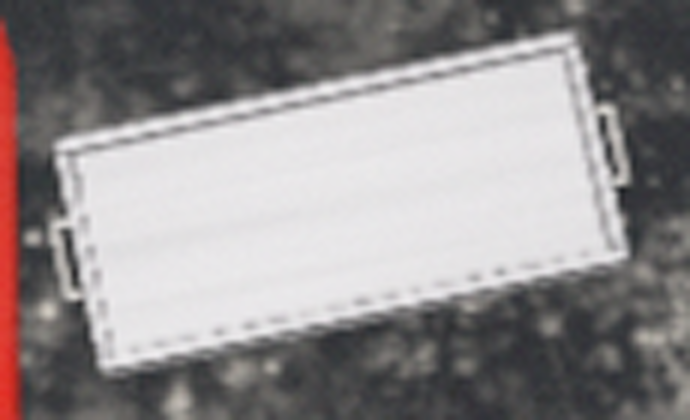

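Run:
```python
from h import *
c=cam("scene")
crop(c,205,135,310,215,7,"s1.png"); crop(c,330,250,470,350,5.5,"s2.png"); crop(c,420,200,540,310,5.4,"s3.png"); crop(c,180,185,330,285,5,"s4.png"); crop(c,310,165,425,230,6,"s5.png")
```

```text
(no output)
```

View pics/s1.png

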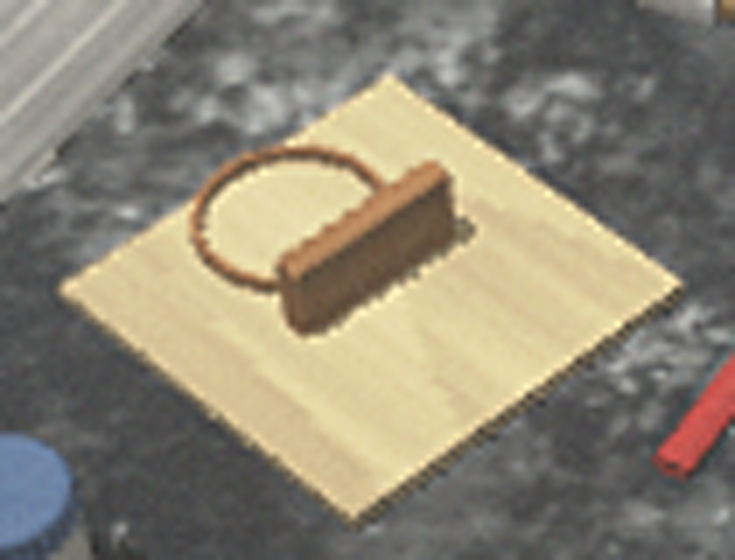

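View pics/s2.png

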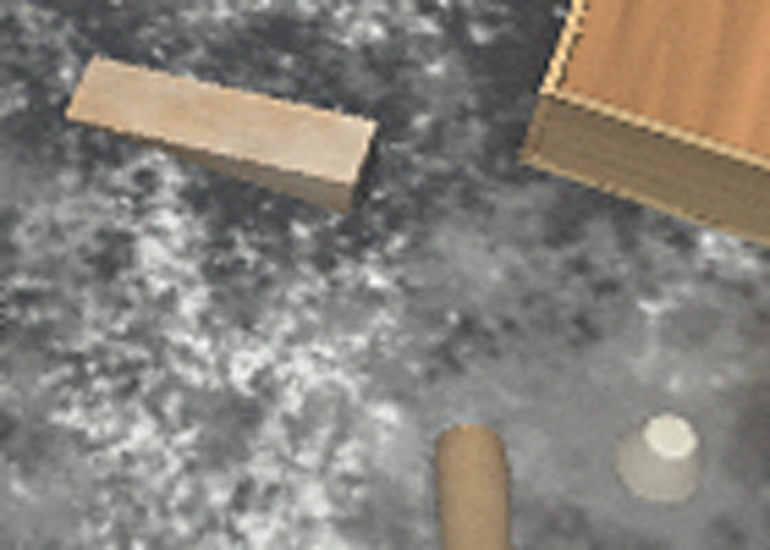

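View pics/s3.png

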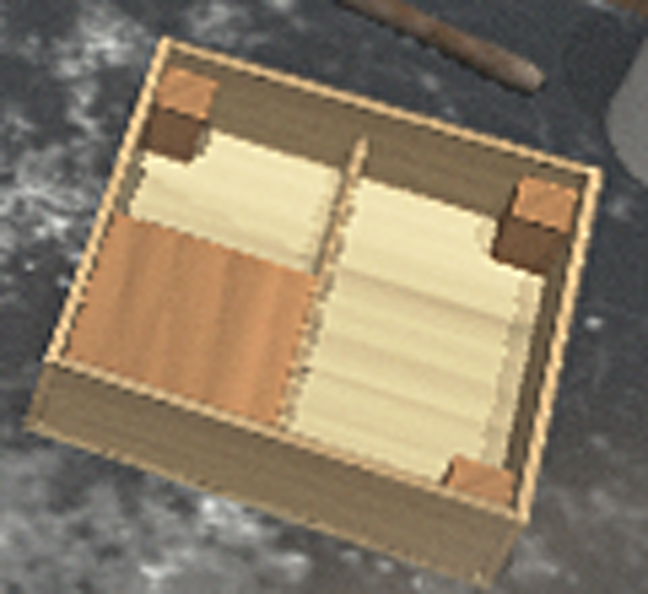

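View pics/s4.png

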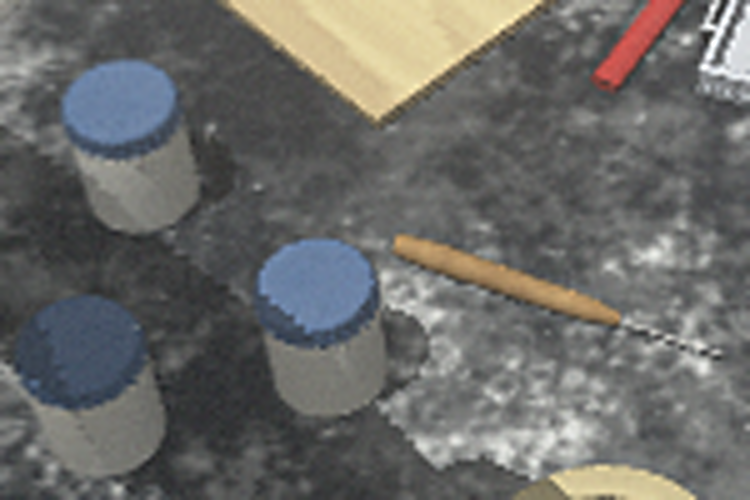

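View pics/s5.png

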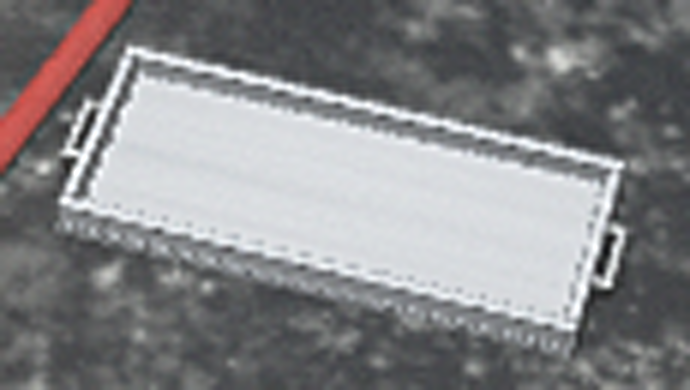

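```bash
cat > m.py <<'E'
from h import *
ct=cam("top");cs=cam("scene")
def T(u0,v0,s,pts): return [((x+.5)/s-.5+u0,(y+.5)/s-.5+v0) for x,y in pts]
A=lambda p:T(140,140,5,p);B=lambda p:T(170,230,5,p);C=lambda p:T(390,125,6,p);D=lambda p:T(330,225,5,p);E_=lambda p:T(265,130,6,p)
S1=lambda p:T(205,135,7,p);S2=lambda p:T(330,250,5.5,p);S3=lambda p:T(420,200,5.4,p);S4=lambda p:T(180,185,5,p);S5=lambda p:T(310,165,6,p)
def show(n,pt,ps,z):
    z=np.atleast_1d(z)
    a=np.array([plane(ct,[p],zz)[0] for p,zz in zip(pt,np.resize(z,len(pt)))]);b=np.array([plane(cs,[p],zz)[0] for p,zz in zip(ps,np.resize(z,len(ps)))])
    print(n);
    for nm,q in(("top",a),("scene",b)):
        print(nm,np.round(q[:,:2]*1000,1).tolist(),"mean",np.round(q.mean(0)[:2]*1000,1))
        for i in range(len(q)):
            d=q[(i+1)%len(q)]-q[i]; print("   edge len %.1f ang %.1f"%(np.hypot(*d[:2])*1000,np.degrees(np.arctan2(d[1],d[0]))),end="")
        print()
# order: far-left, far-right, near-right, near-left
show("box",C([(85,108),(550,58),(628,512),(153,572)]),S3([(166,38),(600,170),(524,522),(47,362)]),.046)
show("tray",E_([(55,142),(577,34),(628,262),(104,374)]),S5([(131,47),(623,164),(577,332),(64,205)]),.016)
show("div",A([(222,77),(541,150),(457,470),(132,393)]),S1([(389,73),(684,286),(354,521),(60,288)]),.008)
show("rail",A([(331,180),(356,181),(322,338),(294,330)]),S1([(434,161),(452,177),(298,278),(279,259)]),.040)
show("wedge",D([(55,82),(308,42),(319,110),(66,150)]),S2([(95,55),(377,122),(352,184),(66,118)]),[.003,.022,.022,.003])
show("needle handle",B([(409,142),(648,108)]),S4([(394,242),(620,319)]),.0075)
show("needle tip",B([(648,108)]),S4([(720,355)]),.005)
show("keytop",D([(630,194)]),S2([(671,436)]),.023)
show("jartop",B([(119,195)]),S4([(121,103)]),.062)
E
python3 m.py
```

```text
box
top [[642.9, -175.3], [656.7, -345.4], [487.6, -360.8], [470.9, -190.7]] mean [ 564.5 -268. ]
   edge len 170.6 ang -85.4   edge len 169.8 ang -174.8   edge len 170.9 ang 95.6   edge len 172.8 ang 5.1
scene [[640.8, -176.7], [656.1, -344.4], [486.4, -359.7], [470.2, -191.2]] mean [ 563.4 -268. ]
   edge len 168.5 ang -84.8   edge len 170.3 ang -174.9   edge len 169.2 ang 95.5   edge len 171.3 ang 4.9
tray
top [[636.8, 111.6], [672.5, -84.4], [584.2, -99.8], [547.6, 94.7]] mean [610.3   5.5]
   edge len 199.2 ang -79.7   edge len 89.7 ang -170.1   edge len 197.9 ang 100.7   edge len 90.8 ang 10.7
scene [[636.5, 110.0], [671.5, -84.2], [585.2, -100.9], [549.8, 92.9]] mean [610.8   4.4]
   edge len 197.3 ang -79.8   edge len 87.9 ang -169.0   edge len 197.0 ang 100.4   edge len 88.5 ang 11.2
div
top [[641.6, 315.2], [603.1, 171.0], [458.8, 209.1], [497.6, 353.7]] mean [550.3 262.3]
   edge len 149.2 ang -105.0   edge len 149.2 ang 165.2   edge len 149.7 ang 75.0   edge len 149.1 ang -15.0
scene [[643.0, 315.3], [601.3, 169.6], [458.4, 209.2], [498.1, 353.4]] mean [550.2 261.9]
   ed
[... 846 characters left out ...]
edge len 108.4 ang 96.5   edge len 31.1 ang 6.3
needle handle
top [[403.6, 164.6], [415.6, 59.7]] mean [409.6 112.2]
   edge len 105.6 ang -83.5   edge len 105.6 ang 96.5
scene [[404.5, 165.6], [415.5, 59.6]] mean [410.  112.6]
   edge len 106.5 ang -84.1   edge len 106.5 ang 95.9
needle tip
top [[415.9, 59.8]] mean [415.9  59.8]
   edge len 0.0 ang 0.0
scene [[421.0, 14.6]] mean [421.   14.6]
   edge len 0.0 ang 0.0
keytop
top [[377.7, -276.0]] mean [ 377.7 -276. ]
   edge len 0.0 ang 0.0
scene [[377.0, -276.1]] mean [ 377.  -276.1]
   edge len 0.0 ang 0.0
jartop
top [[378.2, 279.5]] mean [378.2 279.5]
   edge len 0.0 ang 0.0
scene [[378.2, 278.5]] mean [378.2 278.5]
   edge len 0.0 ang 0.0
```

```bash
cat >> h.py <<'E'
def goal(x,y,tip,yaw):
    "x,y,tip mm; prints cm in current and final tool frame and turn rad"
    o=env.get_obs(); R=Ro.from_euler("xyz",o["tool_rot"],degrees=True)
    p=np.array([x,y,tip+25])/1000; Rf=Ro.from_euler("xyz",[180,0,yaw],degrees=True)
    d=(p-o["tool_pos"])*100; w=(R.inv()*Rf).as_rotvec()
    print("now",np.round(R.inv().apply(d),2),"after turn",np.round(Rf.inv().apply(d),2),"turn",np.round(w,3),"rows>=",np.round(max(np.linalg.norm(d)/4.17,abs(w[2])/.125),1))
E
python3 - <<'E'
from h import *
st()
goal(390,380,150,96); goal(410,111,80,96)
E
```

```text
{'time_s': np.float64(0.3), 'tool_pos': array([0.2031, 0.6173, 0.2472]), 'tool_rot': array([-1.799689e+02,  1.900000e-03,  1.617912e+02]), 'force': array([ 0.4077,  0.1716, -0.8742]), 'grip_width': np.float64(0.0867)}
now [-25.17 -16.7    7.23] after turn [-25.55  16.11   7.22] turn [-0.     0.     1.148] rows>= 9.2
now [-35.47 -41.62  14.25] after turn [-52.52  15.28  14.22] turn [-0.     0.     1.148] rows>= 13.6
```

>>> move_arm([
  [5,-3.1,-2.1,0.9,0,0,0],
  [5,-3.1,-2.1,0.9,0,0,0],
  [5,-3.1,-2.1,0.9,0,0,0],
  [5,-3.1,-2.1,0.9,0,0,0],
  [5,-3.1,-2.1,0.9,0,0,0],
], force=15)

```text
time_s: 0.72
tool_pos: [0.3184, 0.4678, 0.2023]
tool_rot: [180.0, 0.0, 161.8]
force: [0.4, 1.1, -0.1]
grip_width: 0.0617
```

>>> move_arm([
  [5,-3.1,-2.1,0.9,0,0,0.12],
  [5,0,-2.1,0,0,0,0.12],
  [5,0,-2,0,0,0,0.12],
  [5,0,-2,0,0,0,0.12],
  [5,0,-2,0,0,0,0.12],
])

```text
time_s: 1.13
tool_pos: [0.2942, 0.3727, 0.1935]
tool_rot: [-180.0, 0.0, 127.0]
force: [0.6, 0.4, -0.0]
grip_width: 0.0503
```

Run:
```python
from h import *
st()
goal(410,111,80,96)
```

```text
{'time_s': np.float64(1.1333), 'tool_pos': array([0.2942, 0.3727, 0.1935]), 'tool_rot': array([-1.799999e+02,  7.200000e-03,  1.269641e+02]), 'force': array([ 0.5803,  0.4031, -0.0417]), 'grip_width': np.float64(0.0503)}
now [-27.87  -6.49   8.85] after turn [-27.24   8.78   8.85] turn [0.   0.   0.54] rows>= 7.2
```

>>> move_arm([
  [4,-3.8,-0.9,1,0,0,0],
  [4,-3.8,-0.9,1,0,0,0],
  [4,-3.8,-0.9,1,0,0,0],
  [4,-3.8,-0.9,1,0,0,0],
  [4,-3.8,-0.9,1,0,0,0],
])

```text
time_s: 1.55
tool_pos: [0.3742, 0.1943, 0.1435]
tool_rot: [179.9, -0.0, 127.4]
force: [1.7, -0.2, -0.2]
grip_width: 0.0405
```

>>> move_arm([
  [4,0,0,0.8,0,0,0.11],
  [4,0,0,0.8,0,0,0.11],
  [4,0,0,0.8,0,0,0.11],
  [4,0,0,0.8,0,0,0.11],
  [4,0,0,0.6,0,0,0.1],
])

```text
time_s: 1.97
tool_pos: [0.3737, 0.1956, 0.1051]
tool_rot: [-180.0, -0.0, 96.1]
force: [0.7, 0.4, 0.4]
grip_width: 0.04
```

Run:
```python
from h import *
st()
goal(410,111,2,96)
```

```text
{'time_s': np.float64(1.9667), 'tool_pos': array([0.3737, 0.1956, 0.1051]), 'tool_rot': array([-1.799892e+02, -8.000000e-04,  9.614570e+01]), 'force': array([0.6724, 0.4228, 0.3562]), 'grip_width': np.float64(0.04)}
now [-8.8   2.71  7.81] after turn [-8.8   2.73  7.81] turn [-0.    -0.     0.003] rows>= 2.9
```

>>> move_arm([
  [4,-2.93,0.9,0,0,0,0],
  [4,-2.93,0.9,0,0,0,0],
  [4,-2.94,0.9,0,0,0,0],
  [4,0,0,2.5,0,0,0],
  [4,0,0,2.5,0,0,0],
])

```text
time_s: 2.38
tool_pos: [0.413, 0.1104, 0.0566]
tool_rot: [179.7, -0.1, 96.2]
force: [-0.1, 0.7, -0.7]
grip_width: 0.0401
```

>>> move_arm([
  [4,0,0,1.5,0,0,0],
  [4,0,0,1,0,0,0],
  [4,0,0,0.3,0,0,0],
  [1,0,0,0,0,0,0],
  [1,0,0,0,0,0,0],
])

```text
time_s: 2.8
tool_pos: [0.4112, 0.1118, 0.0282]
tool_rot: [179.9, -0.0, 96.5]
force: [-0.1, 0.3, -0.6]
grip_width: 0.033
```

Run:
```python
from h import *
st()
goal(410,111,2,96)
c=cam("scene");crop(c,200,180,360,300,5,"n1.png")
```

```text
{'time_s': np.float64(2.8), 'tool_pos': array([0.4112, 0.1118, 0.0282]), 'tool_rot': array([ 1.799321e+02, -2.070000e-02,  9.649250e+01]), 'force': array([-0.1373,  0.2669, -0.5921]), 'grip_width': np.float64(0.033)}
now [-0.07 -0.13  0.12] after turn [-0.07 -0.13  0.12] turn [ 0.001 -0.     0.009] rows>= 0.1
```

View pics/n1.png

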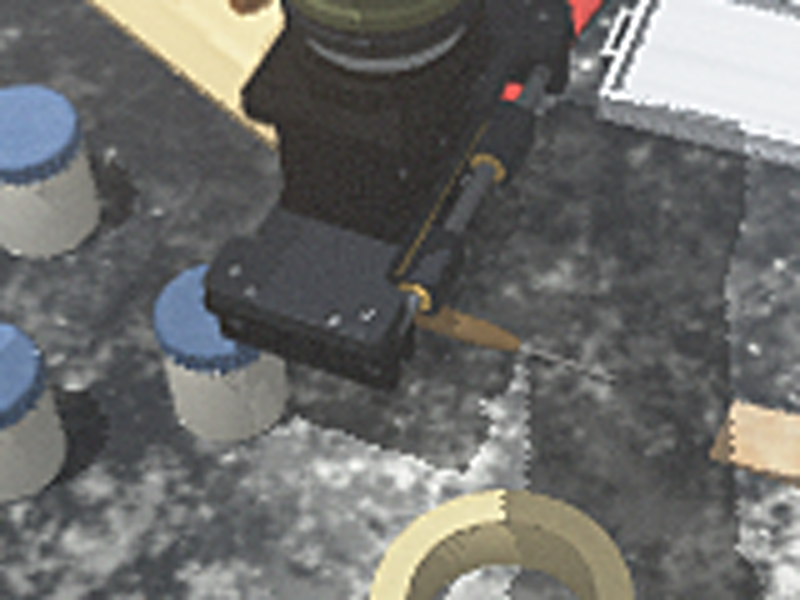

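>>> move_arm([
  [0.5,0,-0.05,0.1,0,0,0],
  [0.5,0,0,0,0,0,0],
  [0.5,0,0,0,0,0,0],
  [0.5,0,0,0,0,0,0],
  [0.5,0,0,0,0,0,0],
], force=15)

```text
time_s: 3.27
tool_pos: [0.4104, 0.1117, 0.027]
tool_rot: [180.0, -0.0, 96.5]
force: [-0.4, 0.0, 3.3]
grip_width: 0.0112
```

>>> move_arm([
  [0.5,0,0,-1,0,0,0],
  [0.5,0,0,-2,0,0,0],
  [0.5,0,0,-3,0,0,0],
  [0.5,0,0,-3,0,0,0],
  [0.5,0,0,0,0,0,0],
])

```text
time_s: 3.68
tool_pos: [0.4137, 0.1126, 0.1224]
tool_rot: [179.5, -0.2, 96.5]
force: [1.5, -0.1, 0.3]
grip_width: 0.0115
```

Run:
```python
from h import *
st()
goal(606.5,26.6,50,100.5)
c=cam("scene");crop(c,200,150,360,270,5,"n2.png")
```

```text
{'time_s': np.float64(3.6833), 'tool_pos': array([0.4137, 0.1126, 0.1224]), 'tool_rot': array([179.4531,  -0.2043,  96.4518]), 'force': array([ 1.5284, -0.1343,  0.3357]), 'grip_width': np.float64(0.0115)}
now [-10.73  18.14   4.87] after turn [-11.97  17.39   4.74] turn [ 0.01  -0.003 -0.071] rows>= 5.2
```

View pics/n2.png

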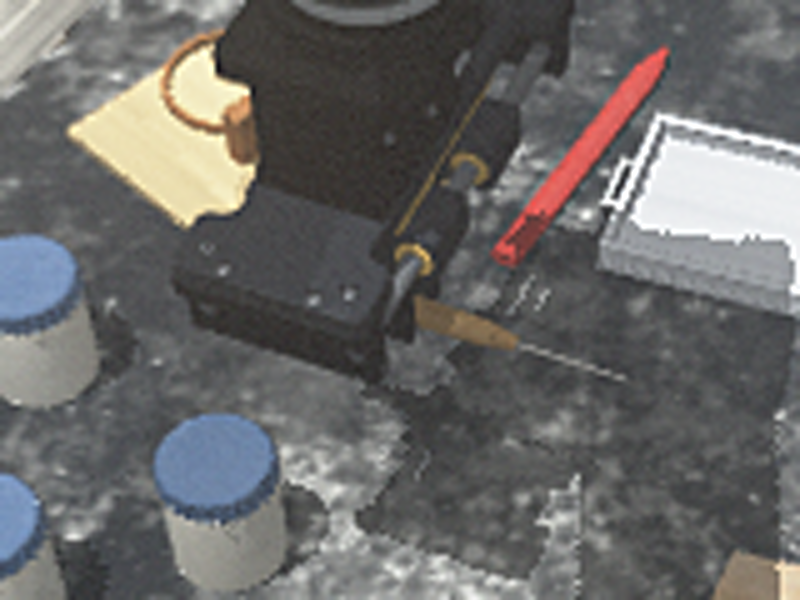

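>>> move_arm([
  [0.5,-1.8,3,0,0,0,0],
  [0.5,-1.8,3,0,0,0,0],
  [0.5,-1.8,3,0,0,0,0],
  [0.5,-1.8,3,0,0,0,0],
  [0.5,-1.8,3,0,0,0,0],
])

```text
time_s: 4.15
tool_pos: [0.5699, 0.0381, 0.1157]
tool_rot: [-179.9, 0.0, 96.5]
force: [0.0, 0.8, 0.4]
grip_width: 0.0113
```

>>> move_arm([
  [0.5,-1.8,3,0,0,0,0],
  [0.5,0,0,1.5,0,0,-0.07],
  [0.5,0,0,1.5,0,0,0],
  [0.5,0,0,1.5,0,0,0],
  [0.5,0,0,0,0,0,0],
])

```text
time_s: 4.57
tool_pos: [0.598, 0.0239, 0.0674]
tool_rot: [-179.6, 0.0, 100.5]
force: [-1.3, 0.6, -0.6]
grip_width: 0.0112
```

Run:
```python
from h import *
st()
goal(606.5,26.6,8,100.5)
c=cam("scene");crop(c,280,140,440,260,5,"n3.png")
```

```text
{'time_s': np.float64(4.5667), 'tool_pos': array([0.598 , 0.0239, 0.0674]), 'tool_rot': array([-1.795554e+02,  9.700000e-03,  1.004600e+02]), 'force': array([-1.3365,  0.5555, -0.6484]), 'grip_width': np.float64(0.0112)}
now [0.11 0.91 3.43] after turn [0.11 0.88 3.44] turn [-0.008  0.    -0.001] rows>= 0.9
```

View pics/n3.png

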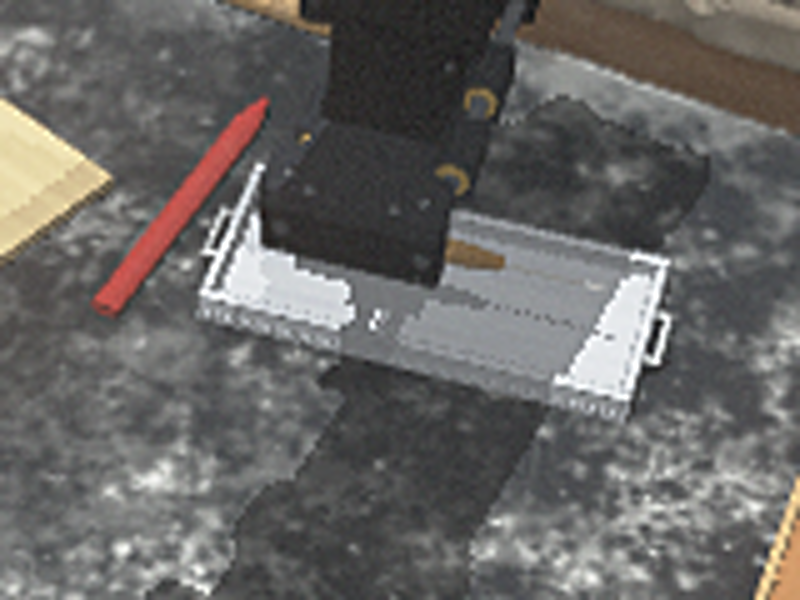

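>>> move_arm([
  [0.5,0.1,0.9,0.9,0,0,0],
  [0.5,0,0,1,0,0,0],
  [0.5,0,0,1,0,0,0],
  [0.5,0,0,0.5,0,0,0],
  [0.5,0,0,0,0,0,0],
])

```text
time_s: 5.03
tool_pos: [0.6082, 0.0269, 0.0361]
tool_rot: [-179.8, -0.0, 100.5]
force: [-0.9, -0.2, 0.2]
grip_width: 0.0113
```

>>> move_arm([
  [1.7,0,0,0,0,0,0],
  [2.4,0,0,0,0,0,0],
  [2.8,0,0,0,0,0,0],
  [2.8,0,0,-1,0,0,0],
  [2.8,0,0,-3,0,0,0],
])

```text
time_s: 5.45
tool_pos: [0.6066, 0.027, 0.0748]
tool_rot: [-179.6, -0.0, 100.5]
force: [-1.4, -0.5, 0.2]
grip_width: 0.027
```

>>> move_arm([
  [4.5,0,0,-3,0,0,0],
  [4.5,0,0,-3,0,0,0],
])

```text
time_s: 5.62
tool_pos: [0.6096, 0.0268, 0.1396]
tool_rot: [180.0, 0.0, 100.5]
force: [0.8, 0.6, 0.8]
grip_width: 0.0349
```

Run:
```python
from h import *
st()
goal(428.4,-102,80,96)
c=cam("scene");crop(c,280,140,440,260,5,"n4.png")
```

```text
{'time_s': np.float64(5.6167), 'tool_pos': array([0.6096, 0.0268, 0.1396]), 'tool_rot': array([1.799858e+02, 6.700000e-03, 1.004648e+02]), 'force': array([0.7546, 0.6369, 0.8007]), 'grip_width': np.float64(0.0349)}
now [ -9.37 -20.16   3.46] after turn [-10.91 -19.37   3.46] turn [0.    0.    0.078] rows>= 5.4
```

View pics/n4.png

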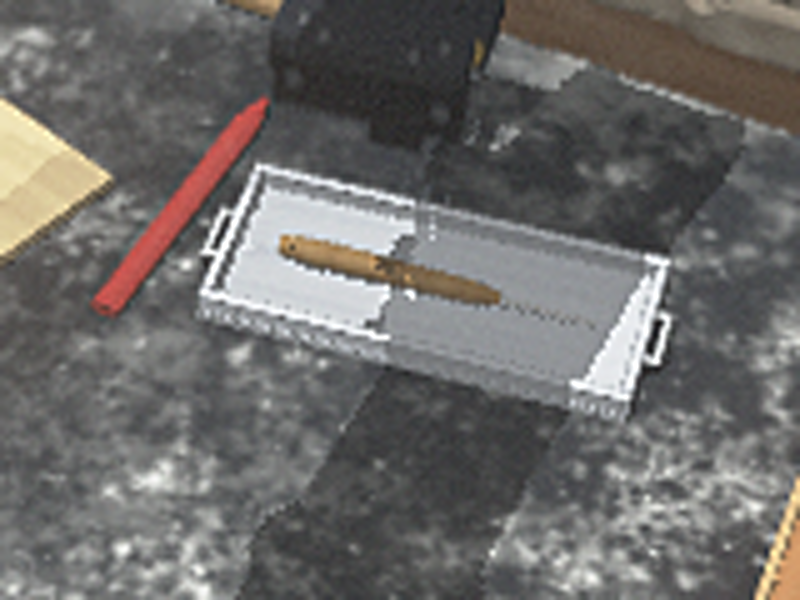

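The needle tool lies in the tray, handle end near pixel (337,189). Next, the wedge.

>>> move_arm([
  [6,-1.6,-3.4,0,0,0,0],
  [6,-1.6,-3.4,0,0,0,0],
  [6,-1.6,-3.4,0,0,0,0],
  [6,-1.6,-3.4,0,0,0,0],
  [6,-1.6,-3.4,0,0,0,0],
])

```text
time_s: 6.08
tool_pos: [0.4559, -0.0836, 0.1382]
tool_rot: [179.9, -0.0, 100.5]
force: [-0.1, -0.3, 1.1]
grip_width: 0.0592
```

>>> move_arm([
  [6,-1.4,-3.1,0,0,0,0.078],
  [6,0,0,1.5,0,0,0],
  [6,0,0,1.5,0,0,0],
  [6,0,0,0,0,0,0],
])

```text
time_s: 6.42
tool_pos: [0.4275, -0.1021, 0.1066]
tool_rot: [-179.9, -0.1, 95.9]
force: [-1.1, 0.9, -0.5]
grip_width: 0.06
```

Run:
```python
from h import *
st()
goal(428.4,-102,2,96)
```

```text
{'time_s': np.float64(6.4167), 'tool_pos': array([ 0.4275, -0.1021,  0.1066]), 'tool_rot': array([-1.799097e+02, -8.380000e-02,  9.593240e+01]), 'force': array([-1.1194,  0.8715, -0.5471]), 'grip_width': np.float64(0.06)}
now [-0.01  0.1   7.96] after turn [0.   0.09 7.96] turn [-0.002 -0.001 -0.001] rows>= 1.9
```

>>> move_arm([
  [6,0,0.1,2.5,0,0,0],
  [6,0,0,2.5,0,0,0],
  [6,0,0,1.9,0,0,0],
  [6,0,0,1,0,0,0],
  [4,0,0,0,0,0,0],
])

```text
time_s: 6.83
tool_pos: [0.4292, -0.1017, 0.0274]
tool_rot: [-179.8, 0.0, 96.0]
force: [-0.3, -0.1, 0.4]
grip_width: 0.0576
```

>>> move_arm([
  [2,0,0,0,0,0,0],
  [2,0,0,0,0,0,0],
  [2,0,0,0,0,0,0],
  [2,0,0,0,0,0,0],
  [2,0,0,0,0,0,0],
], force=25)

```text
time_s: 7.25
tool_pos: [0.4309, -0.1018, 0.0294]
tool_rot: [179.9, -0.0, 96.0]
force: [-1.1, 0.5, 4.3]
grip_width: 0.0296
```

>>> move_arm([
  [2,0,0,-1,0,0,0],
  [2,0,0,-2.5,0,0,0],
  [2,0,0,-3,0,0,0.1],
  [2,0,0,-3,0,0,0.12],
  [2,0,0,-1,0,0,0.12],
])

```text
time_s: 7.67
tool_pos: [0.4325, -0.1025, 0.1383]
tool_rot: [179.6, -0.1, 76.2]
force: [0.1, 0.3, -0.9]
grip_width: 0.0298
```

Run:
```python
from h import *
st()
goal(553.7,-309.1,75,5)
c=cam("scene");crop(c,280,180,440,300,5,"w1.png")
```

```text
{'time_s': np.float64(7.6667), 'tool_pos': array([ 0.4325, -0.1025,  0.1383]), 'tool_rot': array([ 1.796228e+02, -1.166000e-01,  7.615890e+01]), 'force': array([ 0.1433,  0.2644, -0.8532]), 'grip_width': np.float64(0.0298)}
now [-17.16  16.69   3.9 ] after turn [10.27 21.63  3.83] turn [ 0.004 -0.006  1.242] rows>= 9.9
```

View pics/w1.png

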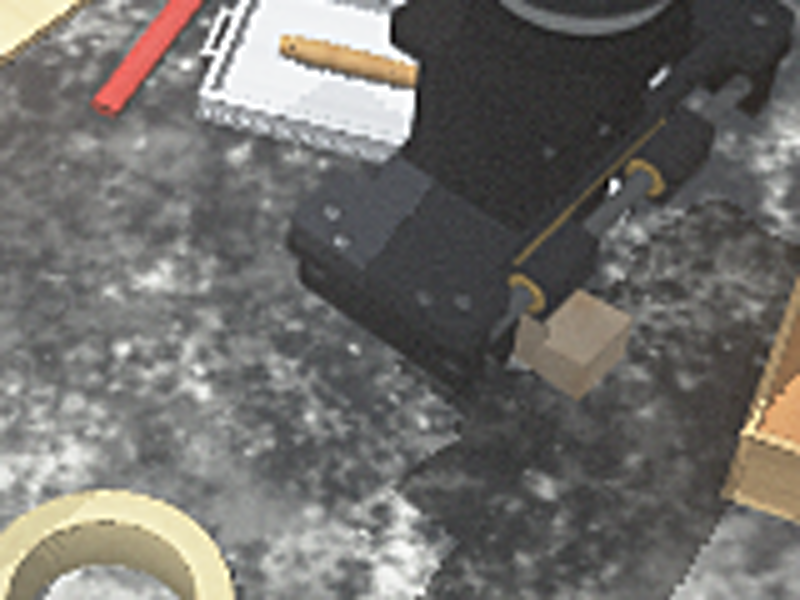

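>>> move_arm([
  [2,-2.8,2.7,0,0,0,0],
  [2,-2.8,2.7,0,0,0,0],
  [2,-2.8,2.7,0,0,0,0],
  [2,-2.8,2.7,0,0,0,0],
  [2,-2.8,2.7,0,0,0,0],
])

```text
time_s: 8.13
tool_pos: [0.5295, -0.2705, 0.1332]
tool_rot: [-180.0, -0.0, 76.8]
force: [1.4, 0.1, -0.2]
grip_width: 0.0296
```

>>> move_arm([
  [2,-2.8,2.7,0,0,0,0],
  [2,0,0,0,0,0,0.12],
  [2,0,0,0,0,0,0.12],
  [2,0,0,0,0,0,0.12],
  [2,0,0,0,0,0,0.12],
])

```text
time_s: 8.55
tool_pos: [0.548, -0.3033, 0.1328]
tool_rot: [-179.9, 0.1, 48.8]
force: [-0.0, -0.2, 0.3]
grip_width: 0.0296
```

>>> move_arm([
  [2,0,0,0.4,0,0,0.12],
  [2,0,0,0.5,0,0,0.12],
  [2,0,0,0.5,0,0,0.12],
  [2,0,0,0.5,0,0,0.12],
  [2,0,0,0.5,0,0,0.12],
])

```text
time_s: 8.97
tool_pos: [0.5482, -0.3026, 0.1089]
tool_rot: [-180.0, 0.0, 14.5]
force: [0.5, -0.1, -0.2]
grip_width: 0.0296
```

Run:
```python
from h import *
st()
goal(553.7,-309.1,9,5)
```

```text
{'time_s': np.float64(8.9667), 'tool_pos': array([ 0.5482, -0.3026,  0.1089]), 'tool_rot': array([-1.799576e+02,  4.640000e-02,  1.447390e+01]), 'force': array([ 0.5144, -0.0898, -0.1862]), 'grip_width': np.float64(0.0296)}
now [0.38 0.77 7.49] after turn [0.49 0.69 7.49] turn [-0.001  0.001  0.165] rows>= 1.8
```

>>> move_arm([
  [2,0,0,0,0,0,0.08],
  [2,0,0,0,0,0,0.085],
  [2,0.5,0.7,0,0,0,0],
  [2,0,0,2,0,0,0],
  [2,0,0,0,0,0,0],
])

```text
time_s: 9.38
tool_pos: [0.5531, -0.3088, 0.0868]
tool_rot: [-179.9, 0.2, 5.4]
force: [-1.6, 1.3, -1.0]
grip_width: 0.0299
```

Run:
```python
from h import *
st()
goal(553.7,-309.1,11,5)
c=cam("top");crop(c,370,110,530,230,5,"w2.png")
```

```text
{'time_s': np.float64(9.3833), 'tool_pos': array([ 0.5531, -0.3088,  0.0868]), 'tool_rot': array([-179.8904,    0.2245,    5.4273]), 'force': array([-1.6143,  1.2981, -1.007 ]), 'grip_width': np.float64(0.0299)}
now [0.07 0.05 5.08] after turn [0.05 0.04 5.08] turn [-0.002  0.004  0.007] rows>= 1.2
```

View pics/w2.png

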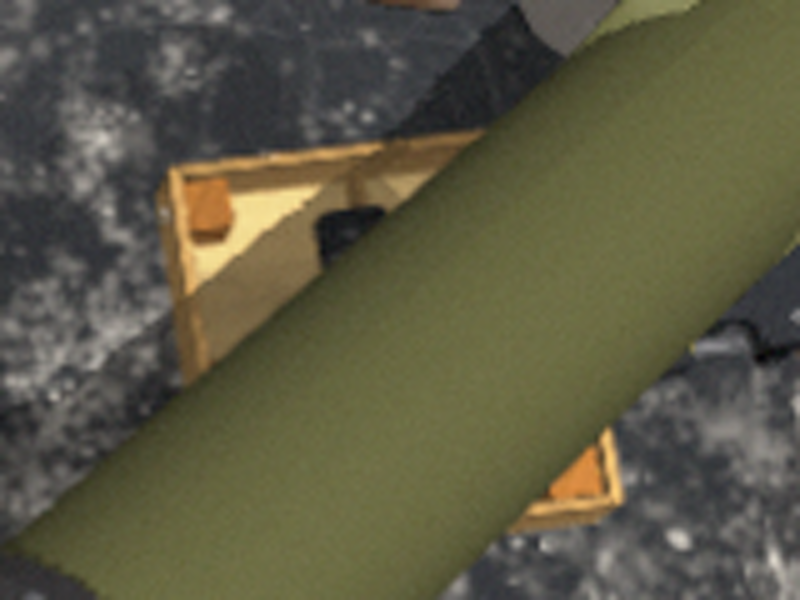

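>>> move_arm([
  [2,0,0,1.5,0,0,0],
  [2,0,0,1.5,0,0,0],
  [2,0,0,1,0,0,0],
  [2,0,0,0.8,0,0,0],
  [2,0,0,0,0,0,0],
])

```text
time_s: 9.85
tool_pos: [0.5529, -0.3085, 0.039]
tool_rot: [-179.9, 0.2, 5.2]
force: [-0.3, 0.4, 0.5]
grip_width: 0.03
```

Run:
```python
from h import *
st()
goal(553.7,-309.1,11,5)
c=cam("scene");crop(c,400,190,560,310,5,"w3.png")
```

```text
{'time_s': np.float64(9.85), 'tool_pos': array([ 0.5529, -0.3085,  0.039 ]), 'tool_rot': array([-179.8854,    0.1894,    5.2205]), 'force': array([-0.2616,  0.4095,  0.5185]), 'grip_width': np.float64(0.03)}
now [0.07 0.06 0.3 ] after turn [0.07 0.06 0.3 ] turn [-0.002  0.003  0.004] rows>= 0.1
```

View pics/w3.png

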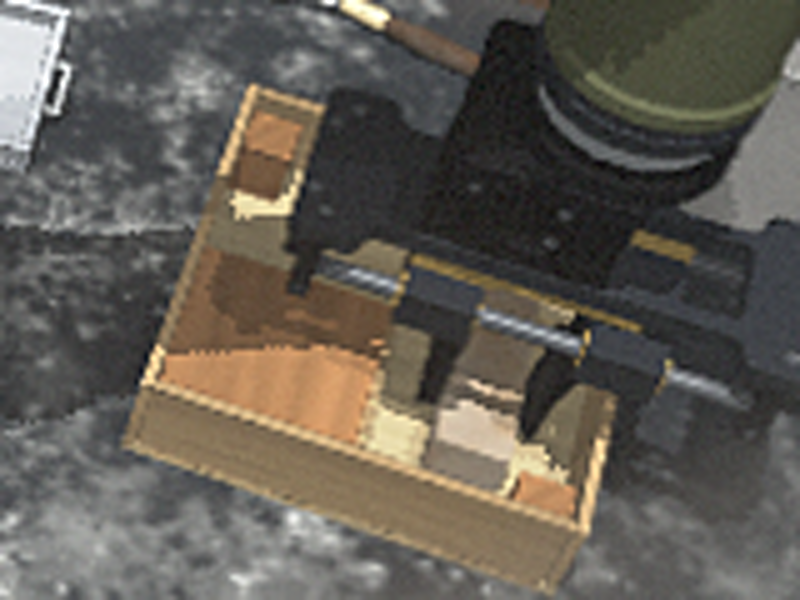

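>>> move_arm([
  [2,0,0,0.3,0,0,0],
  [2,0,0,0,0,0,0],
  [3.4,0,0,0,0,0,0],
  [3.9,0,0,0,0,0,0],
  [3.9,0,0,0,0,0,0],
])

```text
time_s: 10.32
tool_pos: [0.5546, -0.3096, 0.0391]
tool_rot: [180.0, -0.0, 5.2]
force: [-0.3, -0.1, 0.8]
grip_width: 0.0371
```

>>> move_arm([
  [3.9,0,0,-1,0,0,0],
  [3.9,0,0,-2.5,0,0,0],
  [3.9,0,0,-3,0,0,0],
  [3.9,0,0,-3,0,0,0],
  [4.5,0,0,-2,0,0,-0.12],
])

```text
time_s: 10.73
tool_pos: [0.5549, -0.3106, 0.1572]
tool_rot: [179.9, -0.1, 12.1]
force: [0.9, -0.2, -0.2]
grip_width: 0.0409
```

Run:
```python
from h import *
st()
goal(377.4,-276,60,54)
c=cam("scene");crop(c,400,190,560,310,5,"w4.png")
```

```text
{'time_s': np.float64(10.7333), 'tool_pos': array([ 0.5549, -0.3106,  0.1572]), 'tool_rot': array([ 1.798534e+02, -1.350000e-01,  1.208740e+01]), 'force': array([ 0.8679, -0.1805, -0.2466]), 'grip_width': np.float64(0.0409)}
now [-16.65  -7.12   7.17] after turn [ -7.64 -16.39   7.22] turn [ 0.003 -0.001 -0.732] rows>= 5.9
```

View pics/w4.png

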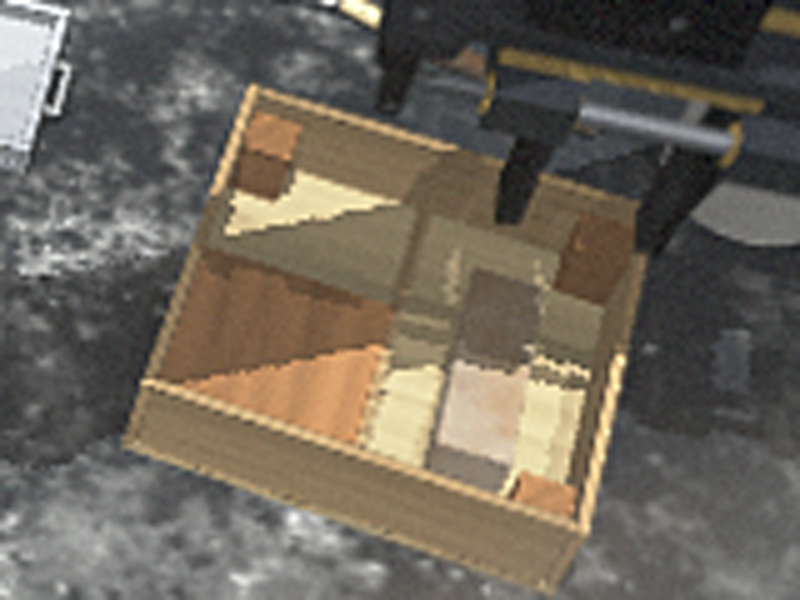

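Run:
```python
from h import *
goal(377.4,-276,60,95)
c=cam("top");print(plane(c,[(430,277),(425,283),(480,352)],.02).round(3))
```

```text
now [-16.74  -7.46   7.44] after turn [  5.13 -17.53   7.6 ] turn [ 0.01  -0.002 -1.437] rows>= 11.5
[[ 0.35  -0.22   0.02 ]
 [ 0.338 -0.209  0.02 ]
 [ 0.19  -0.316  0.02 ]]
```

>>> move_arm([
  [4.8,-3.4,-1.4,0,0,0,0],
  [4.8,-3.4,-1.4,0,0,0,0],
  [4.8,-3.4,-1.4,0,0,0,0],
  [4.8,-3.4,-1.4,0,0,0,0],
  [4.8,-3,-1.5,0,0,0,0],
])

```text
time_s: 11.25
tool_pos: [0.3778, -0.2758, 0.152]
tool_rot: [-179.9, 0.3, 11.9]
force: [-0.7, 0.6, 2.9]
grip_width: 0.048
```

>>> move_arm([
  [4.8,0,0,0,0,0,-0.12],
  [4.8,0,0,0,0,0,-0.12],
  [4.8,0,0,0,0,0,-0.12],
  [4.8,0,0,0,0,0,-0.12],
  [4.8,0,0,0,0,0,-0.12],
])

```text
time_s: 11.67
tool_pos: [0.381, -0.2755, 0.1539]
tool_rot: [-179.9, -0.1, 46.7]
force: [0.5, -1.4, -0.1]
grip_width: 0.0482
```

>>> move_arm([
  [4.8,0,0,0.5,0,0,-0.12],
  [4.8,0,0,1,0,0,-0.12],
  [4.8,0,0,1,0,0,-0.12],
  [4.8,0,0,1,0,0,-0.12],
  [4.8,0,0,1,0,0,-0.12],
])

```text
time_s: 12.08
tool_pos: [0.381, -0.2756, 0.1084]
tool_rot: [-179.9, -0.1, 81.0]
force: [0.1, 0.3, 0.1]
grip_width: 0.0481
```

Run:
```python
from h import *
st()
goal(377.4,-276,2,95)
```

```text
{'time_s': np.float64(12.0833), 'tool_pos': array([ 0.381 , -0.2756,  0.1084]), 'tool_rot': array([-1.799482e+02, -6.260000e-02,  8.104550e+01]), 'force': array([0.0667, 0.3149, 0.1053]), 'grip_width': np.float64(0.0481)}
now [-0.1  -0.34  8.14] after turn [-0.01 -0.36  8.14] turn [-0.001 -0.001 -0.244] rows>= 2.0
```

>>> move_arm([
  [4.8,-0.1,-0.3,2,0,0,-0.12],
  [4.8,0,0,2.5,0,0,-0.12],
  [4.8,0,0,2.2,0,0,0],
  [4.8,0,0,1.2,0,0,0],
  [4.8,0,0,0,0,0,0],
])

```text
time_s: 12.5
tool_pos: [0.3756, -0.2753, 0.0276]
tool_rot: [-179.6, -0.1, 94.4]
force: [-0.3, -0.1, 0.6]
grip_width: 0.0481
```

Run:
```python
from h import *
st()
goal(377.4,-276,2,95)
c=cam("scene");crop(c,390,280,510,370,6,"k1.png")
```

```text
{'time_s': np.float64(12.5), 'tool_pos': array([ 0.3756, -0.2753,  0.0276]), 'tool_rot': array([-1.796478e+02, -1.333000e-01,  9.443410e+01]), 'force': array([-0.3221, -0.1285,  0.6243]), 'grip_width': np.float64(0.0481)}
now [-0.09  0.17  0.06] after turn [-0.09  0.17  0.06] turn [-0.006 -0.002 -0.01 ] rows>= 0.1
```

View pics/k1.png

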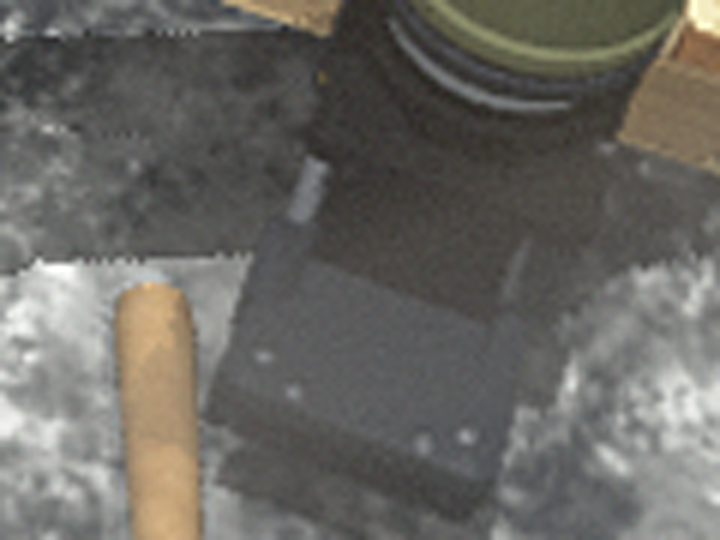

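>>> move_arm([
  [4,-0.1,0.15,0.1,0,0,0],
  [2,0,0,0,0,0,0],
  [2,0,0,0,0,0,0],
  [2,0,0,0,0,0,0],
  [2,0,0,0,0,0,0],
], force=10)

```text
time_s: 12.97
tool_pos: [0.3804, -0.2773, 0.0297]
tool_rot: [179.9, -0.0, 94.6]
force: [0.6, 0.3, 0.8]
grip_width: 0.0251
```

>>> move_arm([
  [2,0,0,0,0,0,0],
  [2,0,0,0,0,0,0],
  [2,0,0,-0.3,0,0,0],
  [2,0,0,-0.7,0,0,0],
  [2,0,0,-1,0,0,0],
])

```text
time_s: 13.38
tool_pos: [0.3789, -0.2769, 0.049]
tool_rot: [-179.9, -0.1, 94.5]
force: [-0.6, 0.2, -0.1]
grip_width: 0.0251
```

>>> move_arm([
  [2,0,0,-1.5,0,0,0],
  [2,0,0,-2,0,0,0],
  [2,0,0,-2,0,0,0],
  [2,0,0,-2,0,0,0],
  [2,0,0,0,0,0,0],
])

```text
time_s: 13.8
tool_pos: [0.3816, -0.2787, 0.1274]
tool_rot: [179.7, 0.0, 94.5]
force: [0.9, -0.6, 0.8]
grip_width: 0.0251
```

Run:
```python
from h import *
st()
goal(600,-223.5,55,95)
c=cam("scene");crop(c,390,260,510,350,6,"k2.png")
c=cam("top");crop(c,390,220,510,310,6,"k2t.png")
```

```text
{'time_s': np.float64(13.8), 'tool_pos': array([ 0.3816, -0.2787,  0.1274]), 'tool_rot': array([1.796792e+02, 3.110000e-02, 9.450870e+01]), 'force': array([ 0.897 , -0.6423,  0.8089]), 'grip_width': np.float64(0.0251)}
now [ 3.79 22.18  4.86] after turn [ 3.6  22.24  4.74] turn [ 0.006  0.001 -0.009] rows>= 5.5
```

View pics/k2.png

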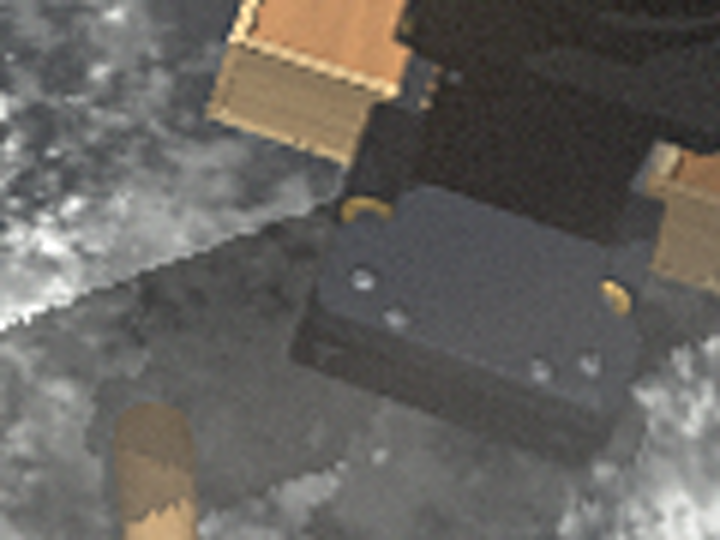

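View pics/k2t.png

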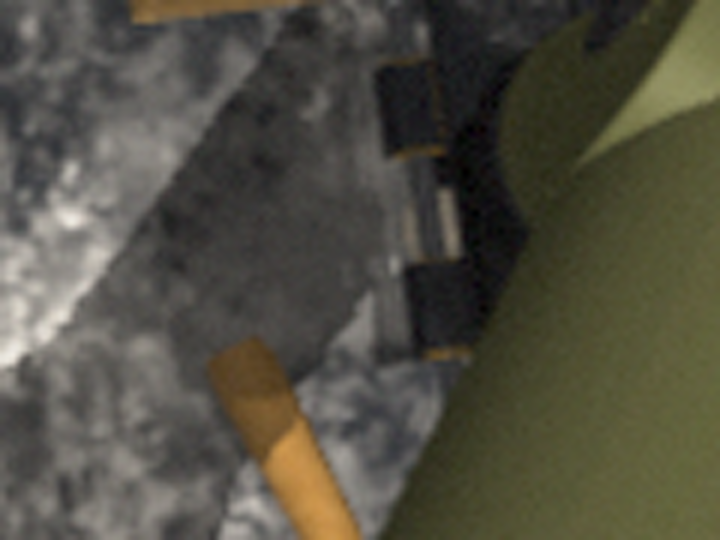

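>>> move_arm([
  [2,0.6,3.6,0,0,0,0],
  [2,0.6,3.6,0,0,0,0],
  [2,0.6,3.6,0,0,0,0],
  [2,0.6,3.6,0,0,0,0],
  [2,0.6,3.6,0,0,0,0],
])

```text
time_s: 14.32
tool_pos: [0.5575, -0.232, 0.1215]
tool_rot: [-179.8, -0.1, 94.5]
force: [-0.5, -0.8, 0.4]
grip_width: 0.0252
```

>>> move_arm([
  [2,0.6,3.6,0,0,0,0],
  [2,0,0.3,0.5,0,0,0],
  [2,0,0,0.5,0,0,0],
  [2,0,0,0,0,0,0],
])

```text
time_s: 14.65
tool_pos: [0.5929, -0.2243, 0.1111]
tool_rot: [-179.6, -0.0, 94.5]
force: [-0.4, -0.6, -0.9]
grip_width: 0.0252
```

Run:
```python
from h import *
st()
goal(600,-223.5,10.7,95)
c=cam("scene");crop(c,410,150,570,270,5,"k3.png")
```

```text
{'time_s': np.float64(14.65), 'tool_pos': array([ 0.5929, -0.2243,  0.1111]), 'tool_rot': array([-1.796468e+02, -3.940000e-02,  9.449510e+01]), 'force': array([-0.4227, -0.5511, -0.8975]), 'grip_width': np.float64(0.0252)}
now [0.02 0.76 7.54] after turn [0.02 0.71 7.54] turn [-0.006 -0.001 -0.009] rows>= 1.8
```

View pics/k3.png

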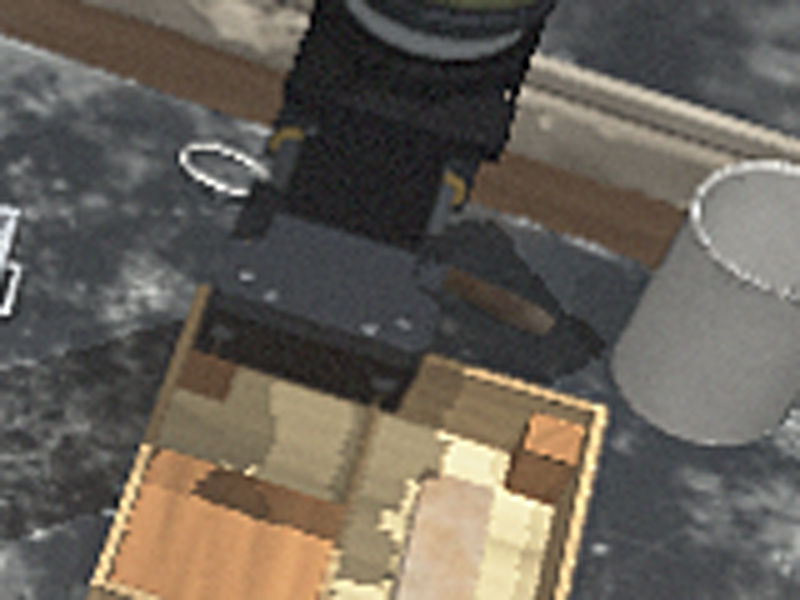

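>>> move_arm([
  [2,0,0.7,2,0,0,0],
  [2,0,0,2.2,0,0,0],
  [2,0,0,1.5,0,0,0],
  [2,0,0,1,0,0,0],
  [2,0,0,0,0,0,0],
])

```text
time_s: 15.12
tool_pos: [0.5998, -0.2233, 0.0448]
tool_rot: [-179.7, -0.1, 94.5]
force: [-0.5, 0.5, 0.0]
grip_width: 0.0254
```

Run:
```python
from h import *
st()
goal(600,-223.5,10.7,95)
c=cam("scene");crop(c,410,180,530,270,6,"k4.png")
```

```text
{'time_s': np.float64(15.1167), 'tool_pos': array([ 0.5998, -0.2233,  0.0448]), 'tool_rot': array([-1.797441e+02, -1.174000e-01,  9.446050e+01]), 'force': array([-0.4753,  0.52  ,  0.0113]), 'grip_width': np.float64(0.0254)}
now [-0.03  0.03  0.91] after turn [-0.03  0.02  0.91] turn [-0.004 -0.002 -0.009] rows>= 0.2
```

View pics/k4.png

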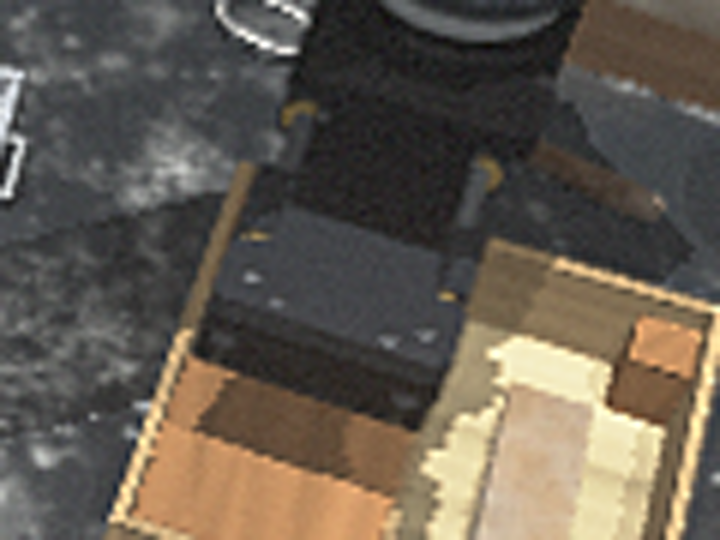

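>>> move_arm([
  [2,0,0,0.4,0,0,0],
  [2,0,0,0.3,0,0,0],
  [2,0,0,0.15,0,0,0],
  [2,0,0,0,0,0,0],
])

```text
time_s: 15.5
tool_pos: [0.6023, -0.2233, 0.0387]
tool_rot: [-180.0, -0.0, 94.6]
force: [-0.9, -0.3, -0.2]
grip_width: 0.0251
```

Run:
```python
from h import *
st()
```

```text
{'time_s': np.float64(15.5), 'tool_pos': array([ 0.6023, -0.2233,  0.0387]), 'tool_rot': array([-1.799895e+02, -3.180000e-02,  9.455330e+01]), 'force': array([-0.9274, -0.2608, -0.1791]), 'grip_width': np.float64(0.0251)}
```

>>> move_arm([
  [2,0,0,0.15,0,0,0],
  [2,0,0,0,0,0,0],
  [2.6,0,0,0,0,0,0],
  [3,0,0,0,0,0,0],
  [3.4,0,0,0,0,0,0],
])

```text
time_s: 15.92
tool_pos: [0.6023, -0.2234, 0.0371]
tool_rot: [-180.0, -0.0, 94.5]
force: [-0.4, -0.6, -0.2]
grip_width: 0.0305
```

>>> move_arm([
  [3.5,0,0,0,0,0,0],
  [3.5,0,0,-0.7,0,0,0],
  [3.5,0,0,-2,0,0,0],
  [3.5,0,0,-3,0,0,0],
  [3.5,0,0,-3,0,0,0],
])

```text
time_s: 16.33
tool_pos: [0.6016, -0.2233, 0.1247]
tool_rot: [-179.9, -0.0, 94.5]
force: [0.3, -0.3, -0.2]
grip_width: 0.0352
```

>>> move_arm([
  [5,-1.5,0,-3,0,0,-0.12],
  [5,-3,1,-1,0,0,-0.12],
  [5,-3.5,1,0,0,0,-0.12],
  [5,-3.5,1,0,0,0,-0.12],
  [5,-3.5,1,0,0,0,-0.12],
])

```text
time_s: 16.75
tool_pos: [0.6908, -0.35, 0.1654]
tool_rot: [180.0, 0.0, 129.2]
force: [1.1, -0.5, 1.4]
grip_width: 0.0492
```

Run:
```python
from h import *
st()
goal(550,261.5,80,165)
c=cam("scene");crop(c,420,190,540,310,5,"k5.png")
c=cam("top");crop(c,390,120,510,230,5,"k5t.png")
```

```text
{'time_s': np.float64(16.75), 'tool_pos': array([ 0.6908, -0.35  ,  0.1654]), 'tool_rot': array([1.799938e+02, 3.160000e-02, 1.291797e+02]), 'force': array([ 1.1203, -0.4989,  1.3712]), 'grip_width': np.float64(0.0492)}
now [56.3  27.72  6.01] after turn [29.43 55.42  6.04] turn [-0.     0.001 -0.625] rows>= 15.1
```

View pics/k5.png

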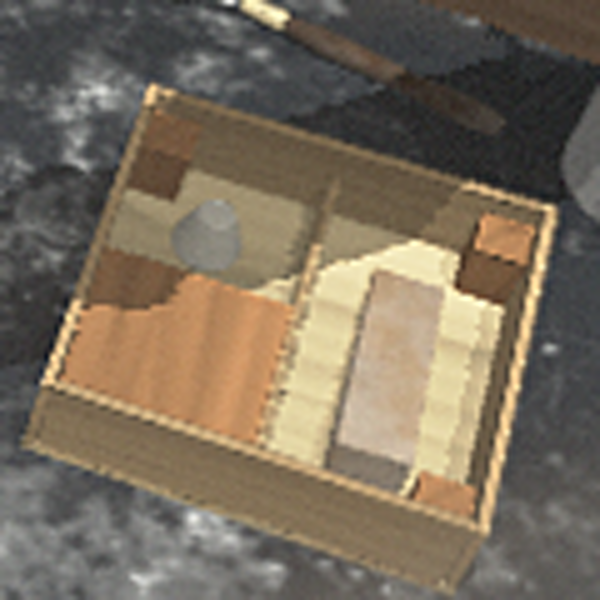

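View pics/k5t.png

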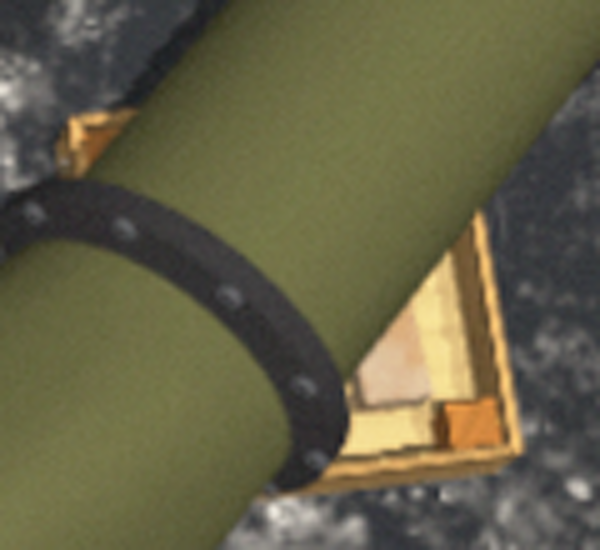

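Key stands upright in the square bay (scene px ≈(461,237)); wedge lies flat in the long bay. Now the divider.

>>> move_arm([
  [6,3.5,1.7,-0.4,0,0,0],
  [6,3.5,1.7,0,0,0,0],
  [6,3.5,1.7,0,0,0,0],
  [6,3.5,1.7,0,0,0,0],
  [6,3.5,1.7,0,0,0,0],
])

```text
time_s: 17.27
tool_pos: [0.6457, -0.156, 0.1682]
tool_rot: [180.0, -0.1, 128.9]
force: [0.8, -0.2, -0.1]
grip_width: 0.0597
```

>>> move_arm([
  [6,3.5,1.7,0,0,0,0],
  [6,3.5,1.7,0,0,0,0],
  [6,3.5,1.7,0,0,0,0],
  [6,3.5,1.7,0,0,0,0],
  [6,3.5,1.7,0,0,0,0],
])

```text
time_s: 17.68
tool_pos: [0.6016, 0.0335, 0.1686]
tool_rot: [180.0, -0.1, 128.9]
force: [0.8, 0.4, 0.8]
grip_width: 0.06
```

>>> move_arm([
  [6,3.5,1.7,0,0,0,0],
  [6,3.5,1.7,0,0,0,0],
  [6,3.5,1.7,0,0,0,0],
  [6,0,0,0,0,0,-0.12],
  [6,0,0,0,0,0,-0.12],
])

```text
time_s: 18.1
tool_pos: [0.5748, 0.1499, 0.1682]
tool_rot: [180.0, -0.1, 143.4]
force: [0.2, -0.6, 0.3]
grip_width: 0.0601
```

>>> move_arm([
  [6,0,0,0,0,0,-0.12],
  [6,0,0,0.5,0,0,-0.12],
  [6,0,0,0.5,0,0,-0.12],
])

```text
time_s: 18.35
tool_pos: [0.5762, 0.1454, 0.1588]
tool_rot: [179.9, -0.0, 163.6]
force: [-0.4, 0.1, 0.5]
grip_width: 0.0598
```

Run:
```python
from h import *
st()
goal(550,261.5,60,165)
```

```text
{'time_s': np.float64(18.35), 'tool_pos': array([0.5762, 0.1454, 0.1588]), 'tool_rot': array([ 1.799304e+02, -2.190000e-02,  1.636129e+02]), 'force': array([-0.3737,  0.0877,  0.5283]), 'grip_width': np.float64(0.0598)}
now [ 5.79 10.39  7.39] after turn [ 5.54 10.53  7.38] turn [ 0.001 -0.    -0.024] rows>= 3.4
```

>>> move_arm([
  [6,0,0,0,0,0,-0.024],
  [6,1.85,3.5,1,0,0,0],
  [6,1.85,3.5,1,0,0,0],
  [6,1.85,3.5,2,0,0,0],
  [6,0,0,3,0,0,0],
])

```text
time_s: 18.77
tool_pos: [0.5497, 0.2707, 0.0916]
tool_rot: [179.4, -0.0, 165.1]
force: [-0.2, 1.9, -0.4]
grip_width: 0.0599
```

>>> move_arm([
  [6,0,0,0,0,0,0],
])

```text
time_s: 18.85
tool_pos: [0.5464, 0.2614, 0.0847]
tool_rot: [-179.7, -0.4, 164.9]
force: [-1.2, -0.5, -0.6]
grip_width: 0.06
```

Run:
```python
from h import *
st()
goal(550,261.5,15.5,165)
```

```text
{'time_s': np.float64(18.85), 'tool_pos': array([0.5464, 0.2614, 0.0847]), 'tool_rot': array([-179.7158,   -0.4164,  164.8687]), 'force': array([-1.1505, -0.5297, -0.5528]), 'grip_width': np.float64(0.06)}
now [-0.38  0.13  4.41] after turn [-0.35  0.1   4.42] turn [-0.005 -0.007 -0.002] rows>= 1.1
```

>>> move_arm([
  [6,0,0,2,0,0,0],
  [6,0,0,1.5,0,0,0],
  [6,0,0,0,0,0,0],
])

```text
time_s: 19.1
tool_pos: [0.55, 0.2569, 0.053]
tool_rot: [-179.8, -0.2, 164.5]
force: [0.0, -0.8, -0.3]
grip_width: 0.0596
```

Run:
```python
from h import *
st()
goal(550,261.5,15.5,165)
c=cam("scene");crop(c,190,120,350,240,5,"d1.png")
```

```text
{'time_s': np.float64(19.1), 'tool_pos': array([0.55  , 0.2569, 0.053 ]), 'tool_rot': array([-1.798074e+02, -1.798000e-01,  1.644743e+02]), 'force': array([ 0.0192, -0.7839, -0.3018]), 'grip_width': np.float64(0.0596)}
now [0.12 0.45 1.24] after turn [0.12 0.44 1.25] turn [-0.003 -0.003 -0.009] rows>= 0.3
```

View pics/d1.png

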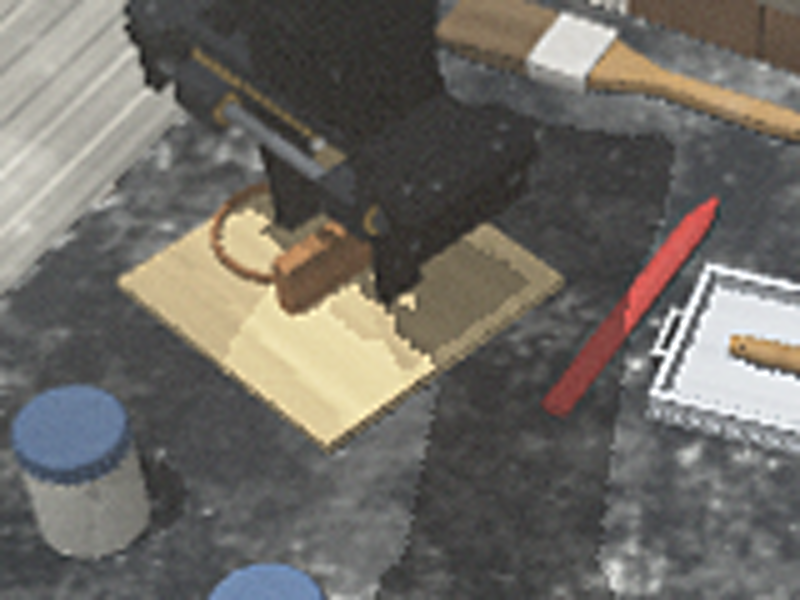

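Fingers straddle the rail. Finish lowering, centre, and close.

>>> move_arm([
  [6,0.1,0.35,0.6,0,0,0],
  [6,0,0,0.5,0,0,0],
  [6,0,0,0,0,0,0],
  [6,0,0,0,0,0,0],
])

```text
time_s: 19.48
tool_pos: [0.5515, 0.2625, 0.0438]
tool_rot: [180.0, -0.0, 164.7]
force: [-0.4, 0.2, 0.3]
grip_width: 0.0601
```

Run:
```python
from h import *
st()
goal(550,261.5,15.5,165)
```

```text
{'time_s': np.float64(19.4833), 'tool_pos': array([0.5515, 0.2625, 0.0438]), 'tool_rot': array([ 1.799691e+02, -2.690000e-02,  1.646636e+02]), 'force': array([-0.414 ,  0.1936,  0.2767]), 'grip_width': np.float64(0.0601)}
now [ 0.12 -0.14  0.33] after turn [ 0.12 -0.14  0.33] turn [ 0.001 -0.    -0.006] rows>= 0.1
```

>>> move_arm([
  [5,0.1,-0.1,0.25,0,0,0],
  [0.6,0,0,0,0,0,0],
  [0.6,0,0,0,0,0,0],
  [0.6,0,0,0,0,0,0],
  [0.6,0,0,0,0,0,0],
], force=35)

```text
time_s: 19.9
tool_pos: [0.5502, 0.2617, 0.0411]
tool_rot: [180.0, -0.0, 164.7]
force: [-0.3, -0.4, 0.9]
grip_width: 0.0347
```

>>> move_arm([
  [0.6,0,0,0,0,0,0],
  [0.6,0,0,0,0,0,0],
  [0.6,0,0,0,0,0,0],
  [0.6,0,0,0,0,0,0],
])

```text
time_s: 20.23
tool_pos: [0.5502, 0.262, 0.041]
tool_rot: [180.0, -0.0, 164.7]
force: [0.4, 0.6, 0.2]
grip_width: 0.0119
```

Run:
```python
from h import *
st()
goal(550,261.5,15.5,165)
```

```text
{'time_s': np.float64(20.2333), 'tool_pos': array([0.5502, 0.262 , 0.041 ]), 'tool_rot': array([ 1.799602e+02, -3.140000e-02,  1.646863e+02]), 'force': array([0.3985, 0.5911, 0.2486]), 'grip_width': np.float64(0.0119)}
now [ 0.01 -0.06  0.05] after turn [ 0.01 -0.06  0.05] turn [ 0.001 -0.001 -0.005] rows>= 0.0
```

>>> move_arm([
  [0.6,0,0,-0.5,0,0,0],
  [0.6,0,0,-1.5,0,0,0],
  [0.6,0,0,-2.5,0,0,0],
  [0.6,0,0,-3,0,0,0],
  [0.6,0,0,-3,0,0,0],
])

```text
time_s: 20.65
tool_pos: [0.5494, 0.261, 0.1465]
tool_rot: [-179.9, -0.1, 164.7]
force: [1.0, -0.2, -2.3]
grip_width: 0.012
```

Run:
```python
from h import *
st()
goal(564,-268,110,95)
c=cam("scene");crop(c,190,100,350,220,5,"d2.png")
```

```text
{'time_s': np.float64(20.65), 'tool_pos': array([0.5494, 0.261 , 0.1465]), 'tool_rot': array([-1.799051e+02, -1.126000e-01,  1.646552e+02]), 'force': array([ 1.006 , -0.2093, -2.3319]), 'grip_width': np.float64(0.012)}
now [-15.4  -50.63   1.2 ] after turn [-52.83  -3.16   1.15] turn [-3.000e-03 -1.000e-03  1.216e+00] rows>= 12.7
```

View pics/d2.png

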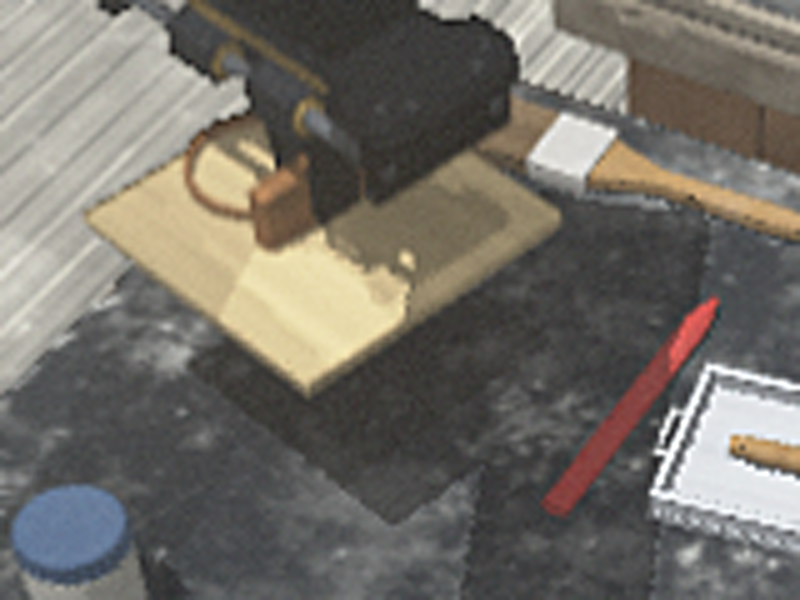

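>>> move_arm([
  [0.6,-1.1,-3.5,0,0,0,0],
  [0.6,-1.1,-3.6,0,0,0,0],
  [0.6,-1.1,-3.6,0,0,0,0],
  [0.6,-1.1,-3.6,0,0,0,0],
  [0.6,-1.1,-3.6,0,0,0,0],
])

```text
time_s: 21.12
tool_pos: [0.5554, 0.0727, 0.1459]
tool_rot: [180.0, -0.1, 164.7]
force: [0.5, -0.3, -1.8]
grip_width: 0.0115
```

>>> move_arm([
  [0.6,-1.1,-3.6,0,0,0,0],
  [0.6,-1.1,-3.6,0,0,0,0],
  [0.6,-1.1,-3.6,0,0,0,0],
  [0.6,-1.1,-3.6,0,0,0,0],
  [0.6,-1.1,-3.6,0,0,0,0],
])

```text
time_s: 21.53
tool_pos: [0.5609, -0.1154, 0.1459]
tool_rot: [180.0, -0.0, 164.7]
force: [1.2, 0.5, -1.9]
grip_width: 0.0117
```

>>> move_arm([
  [0.6,-1.1,-3.6,0,0,0,0],
  [0.6,-1.1,-3.6,0,0,0,0],
  [0.6,-1.1,-3.6,0,0,0,0],
  [0.6,0,0,0,0,0,0.12],
  [0.6,0,0,0,0,0,0.12],
])

```text
time_s: 21.95
tool_pos: [0.563, -0.2314, 0.1459]
tool_rot: [-179.9, -0.0, 150.2]
force: [0.7, 1.0, -2.6]
grip_width: 0.012
```

>>> move_arm([
  [0.6,0,0,0,0,0,0.12],
  [0.6,0,0,0,0,0,0.12],
  [0.6,0,0,0,0,0,0.12],
  [0.6,0,0,0,0,0,0.12],
  [0.6,0,0,0,0,0,0.12],
])

```text
time_s: 22.37
tool_pos: [0.5644, -0.2264, 0.1455]
tool_rot: [-180.0, -0.1, 116.2]
force: [-0.2, -0.2, -2.2]
grip_width: 0.0116
```

>>> move_arm([
  [0.6,0,0,0,0,0,0.12],
  [0.6,0,0,0,0,0,0.12],
  [0.6,0,0,0,0,0,0.12],
  [0.6,0,0,0,0,0,0],
])

```text
time_s: 22.7
tool_pos: [0.5645, -0.2262, 0.1454]
tool_rot: [-179.9, -0.0, 95.8]
force: [-0.4, 1.0, -2.6]
grip_width: 0.0119
```

Run:
```python
from h import *
st()
goal(564,-268,75,95.2)
```

```text
{'time_s': np.float64(22.7), 'tool_pos': array([ 0.5645, -0.2262,  0.1454]), 'tool_rot': array([-1.799136e+02, -2.680000e-02,  9.575860e+01]), 'force': array([-0.3629,  0.9949, -2.6475]), 'grip_width': np.float64(0.0119)}
now [-4.15 -0.46  4.53] after turn [-4.16 -0.43  4.54] turn [-0.002 -0.     0.01 ] rows>= 1.5
```

>>> move_arm([
  [0.6,-1.4,-0.2,0,0,0,0.01],
  [0.6,-1.4,-0.2,0,0,0,0],
  [0.6,-1.35,-0.05,0.5,0,0,0],
  [0.6,0,0,1,0,0,0],
  [0.6,0,0,0.5,0,0,0],
])

```text
time_s: 23.12
tool_pos: [0.5634, -0.2683, 0.1244]
tool_rot: [-179.9, -0.1, 95.4]
force: [-0.0, 0.5, -2.6]
grip_width: 0.0119
```

>>> move_arm([
  [0.6,0,0,0,0,0,0],
  [0.6,0,0,0,0,0,0],
])

```text
time_s: 23.28
tool_pos: [0.5641, -0.2666, 0.1248]
tool_rot: [-179.9, -0.1, 95.5]
force: [0.4, 0.8, -2.2]
grip_width: 0.0116
```

Run:
```python
from h import *
st()
goal(564,-268,53,95.2)
c=cam("scene");crop(c,400,150,560,310,3.75,"d3.png")
c=cam("top");crop(c,370,110,530,230,5,"d3t.png")
```

```text
{'time_s': np.float64(23.2833), 'tool_pos': array([ 0.5641, -0.2666,  0.1248]), 'tool_rot': array([-1.798989e+02, -1.229000e-01,  9.547150e+01]), 'force': array([ 0.3603,  0.7892, -2.2094]), 'grip_width': np.float64(0.0116)}
now [-0.14 -0.02  4.68] after turn [-0.13 -0.03  4.68] turn [-0.002 -0.002  0.005] rows>= 1.1
```

View pics/d3.png

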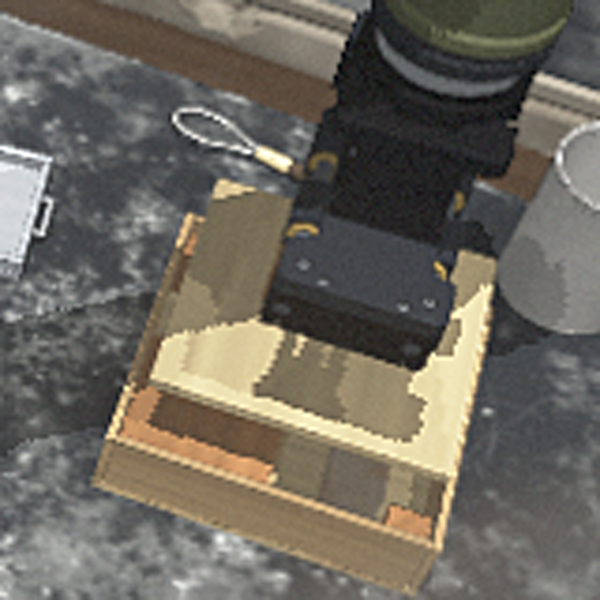

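View pics/d3t.png

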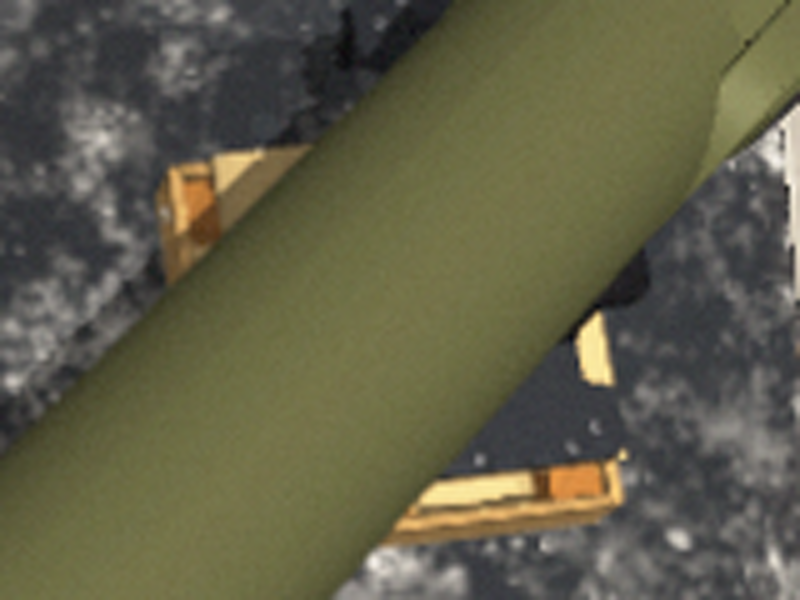

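Run:
```python
from h import *
c=cam("scene");t=cam("top")
a=[((x+.5)/3.75-.5+400,(y+.5)/3.75-.5+150) for x,y in [(150,382),(447,470),(217,182)]]
P=plane(c,a,.0918);print(P.round(4))
b=[((x+.5)/5-.5+370,(y+.5)/5-.5+110) for x,y in [(213,155),(615,383)]]
Q=plane(t,b,.0918);print(Q.round(4))
R=Ro.from_euler("z",5.2,degrees=True)
for q in list(P)+list(Q): print((R.inv().apply(q-np.array([.564,-.268,0]))*1000).round(1))
```

```text
[[ 0.4795 -0.2017  0.0918]
 [ 0.4985 -0.3458  0.0918]
 [ 0.6266 -0.1867  0.0918]]
[[ 0.6322 -0.1864  0.0918]
 [ 0.529  -0.3474  0.0918]]
[-78.2  73.7  91.8]
[-72.2 -71.6  91.8]
[69.7 75.3 91.8]
[75.3 75.  91.8]
[-42.1 -75.9  91.8]
```

Run:
```python
from h import *
c=cam("scene")
crop(c,430,190,540,290,7,"d4.png")
```

```text
(no output)
```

View pics/d4.png

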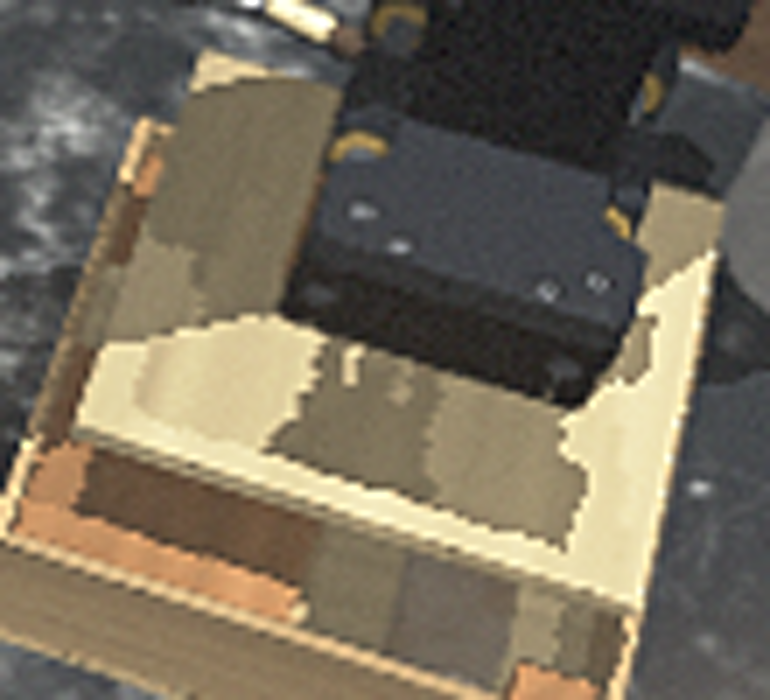

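Run:
```python
from h import *
c=cam("scene")
a=[((x+.5)/7-.5+430,(y+.5)/7-.5+190) for x,y in [(75,428),(637,607),(727,200),(200,52)]]
P=plane(c,a,.0918)
R=Ro.from_euler("z",5.2,degrees=True)
q=R.inv().apply(P-np.array([.564,-.268,0]))*1000
print(q.round(1),q.mean(0))
for i in range(4):
  d=q[(i+1)%4]-q[i];print(np.hypot(*d[:2]),np.degrees(np.arctan2(d[1],d[0])))
```

```text
[[-75.9  73.1  91.8]
 [-73.9 -74.9  91.8]
 [ 76.9 -75.5  91.8]
 [ 73.4  74.8  91.8]] [ 0.13837632 -0.63937777 91.8       ]
148.01521763657217 -89.23970857801174
150.76640337684827 -0.21480407091202824
150.3795391147438 91.30638334440653
149.31145454375704 -179.31961038341188
```

Centred within 1 mm, yaw within 1°. Lower.

>>> move_arm([
  [0.6,-0.05,0,1,0,0,0],
  [0.6,0,0,1,0,0,0],
  [0.6,0,0,1,0,0,0],
  [0.6,0,0,0.7,0,0,0],
  [0.6,0,0,0.4,0,0,0],
])

```text
time_s: 24.0
tool_pos: [0.5633, -0.2682, 0.0827]
tool_rot: [-179.8, -0.1, 95.3]
force: [-0.4, 0.1, -1.7]
grip_width: 0.0116
```

>>> move_arm([
  [0.6,0,0,0.3,0,0,0],
  [0.6,0,0,0.2,0,0,0],
  [0.6,0,0,0,0,0,0],
])

```text
time_s: 24.25
tool_pos: [0.5641, -0.2688, 0.0794]
tool_rot: [-179.9, -0.0, 95.3]
force: [0.3, 0.1, -1.2]
grip_width: 0.0117
```

Run:
```python
from h import *
st()
c=cam("scene")
crop(c,420,190,540,290,6.5,"d5.png")
```

```text
{'time_s': np.float64(24.25), 'tool_pos': array([ 0.5641, -0.2688,  0.0794]), 'tool_rot': array([-1.79946e+02, -3.02000e-02,  9.53417e+01]), 'force': array([ 0.3226,  0.0564, -1.1948]), 'grip_width': np.float64(0.0117)}
```

View pics/d5.png

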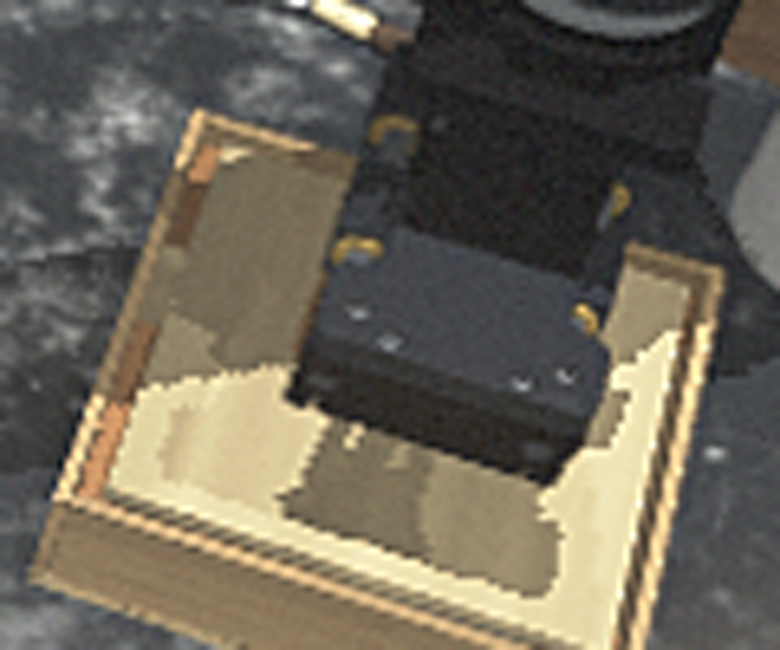

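>>> move_arm([
  [0.6,0,0,0.15,0,0,0],
  [0.6,0,0,0.1,0,0,0],
  [0.6,0,0,0,0,0,0],
])

```text
time_s: 24.55
tool_pos: [0.5643, -0.2687, 0.0772]
tool_rot: [-180.0, -0.0, 95.4]
force: [0.4, 0.5, -1.7]
grip_width: 0.0116
```

>>> move_arm([
  [1.6,0,0,0,0,0,0],
  [2.2,0,0,0,0,0,0],
  [2.8,0,0,0,0,0,0],
  [3,0,0,-0.5,0,0,0],
  [3,0,0,-1.5,0,0,0],
])

```text
time_s: 24.97
tool_pos: [0.5631, -0.2679, 0.0962]
tool_rot: [-179.8, -0.1, 95.4]
force: [-0.5, 0.1, 0.5]
grip_width: 0.0282
```

>>> move_arm([
  [3,0,0,-2.5,0,0,0],
  [3,0,0,-3,0,0,0],
  [5,2,0,-2,0,0,0],
  [6,3.6,0,0,0,0,0],
  [6,3.6,0,0,0,0,0],
])

```text
time_s: 25.38
tool_pos: [0.5563, -0.1788, 0.1754]
tool_rot: [179.8, 0.1, 95.1]
force: [-0.2, 0.7, 0.2]
grip_width: 0.0424
```

Run:
```python
from h import *
st()
goal(378.2,279,90,65)
c=cam("scene")
crop(c,420,180,550,310,4.6,"d6.png")
```

```text
{'time_s': np.float64(25.3833), 'tool_pos': array([ 0.5563, -0.1788,  0.1754]), 'tool_rot': array([1.797771e+02, 6.160000e-02, 9.509740e+01]), 'force': array([-0.1764,  0.6553,  0.2245]), 'grip_width': np.float64(0.0424)}
now [ 47.19 -13.69   5.94] after turn [ 33.97 -35.49   6.04] turn [0.004 0.    0.525] rows>= 11.9
```

View pics/d6.png

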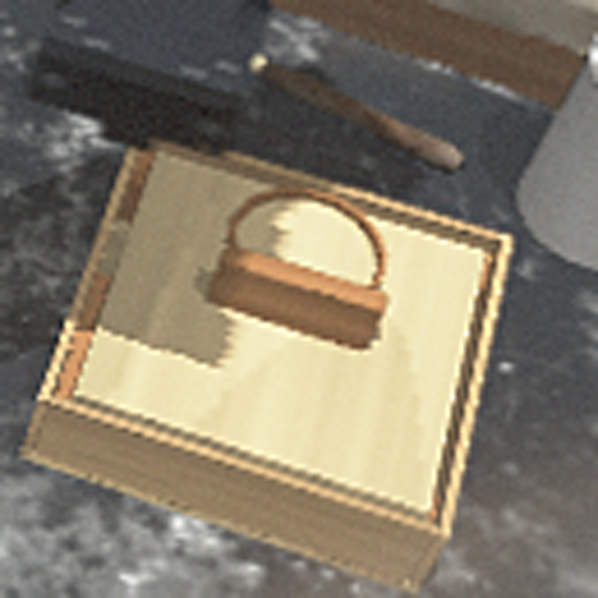

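Divider sits level inside the walls, with the ring toward box +x. Now the jar (farthest one, top px (194,269), 0.466 m; the others at (254,286) 0.369 m and (225,320) 0.344 m); crop b.png confirmed it.

>>> move_arm([
  [8,3.6,-1,0,0,0,0],
  [8,3.6,-1,0,0,0,0],
  [8,3.6,-1,0,0,0,0],
  [8,3.6,-1,0,0,0,0],
  [8,3.6,-1,0,0,0,0],
])

```text
time_s: 25.85
tool_pos: [0.4887, -0.0019, 0.1729]
tool_rot: [180.0, -0.1, 95.3]
force: [0.5, 1.0, 0.1]
grip_width: 0.0767
```

>>> move_arm([
  [8,3.6,-1,0,0,0,0],
  [8,3.6,-1,0,0,0,0],
  [8,3.6,-1,0,0,0,0],
  [8,3.6,-1,0,0,0,0],
  [8,3.6,-1,0,0,0,0],
])

```text
time_s: 26.27
tool_pos: [0.4223, 0.1733, 0.1739]
tool_rot: [180.0, -0.2, 95.3]
force: [0.3, 0.1, -0.7]
grip_width: 0.0797
```

>>> move_arm([
  [8,3.6,-1,0,0,0,0],
  [8,3.6,-1,0,0,0,0.12],
  [8,0,0,0,0,0,0.12],
  [8,0,0,0,0,0,0.12],
  [8,0,0,0,0,0,0.12],
])

```text
time_s: 26.68
tool_pos: [0.3964, 0.2421, 0.1735]
tool_rot: [-180.0, -0.1, 67.5]
force: [0.0, -1.2, -0.2]
grip_width: 0.0801
```

Run:
```python
from h import *
st()
goal(378.2,279,75,65)
```

```text
{'time_s': np.float64(26.6833), 'tool_pos': array([0.3964, 0.2421, 0.1735]), 'tool_rot': array([-1.799897e+02, -6.130000e-02,  6.754970e+01]), 'force': array([ 0.0374, -1.1957, -0.2039]), 'grip_width': np.float64(0.0801)}
now [ 2.71 -3.09  7.36] after turn [ 2.58 -3.21  7.35] turn [-0.    -0.001  0.045] rows>= 2.0
```

>>> move_arm([
  [8,1.35,-1.55,0,0,0,0],
  [8,1.35,-1.55,1,0,0,0],
  [8,0,0,2.5,0,0,0],
  [8,0,0,2.5,0,0,0],
  [8,0,0,0,0,0,0],
])

```text
time_s: 27.1
tool_pos: [0.3755, 0.2765, 0.1099]
tool_rot: [-179.9, 0.3, 67.8]
force: [-1.5, -1.0, -1.3]
grip_width: 0.0799
```

>>> move_arm([
  [8,0,0,0,0,0,0],
  [8,0,0,0,0,0,0],
])

```text
time_s: 27.27
tool_pos: [0.3786, 0.2787, 0.1142]
tool_rot: [-180.0, -0.1, 67.8]
force: [-0.1, 0.6, 0.2]
grip_width: 0.0802
```

Run:
```python
from h import *
st()
goal(378.2,279,26,67)
c=cam("scene")
crop(c,150,140,290,260,5,"j1.png")
```

```text
{'time_s': np.float64(27.2667), 'tool_pos': array([0.3786, 0.2787, 0.1142]), 'tool_rot': array([-1.799999e+02, -1.167000e-01,  6.777850e+01]), 'force': array([-0.0837,  0.6169,  0.2126]), 'grip_width': np.float64(0.0802)}
now [ 0.01 -0.05  6.32] after turn [ 0.02 -0.05  6.32] turn [-0.    -0.002  0.014] rows>= 1.5
```

View pics/j1.png

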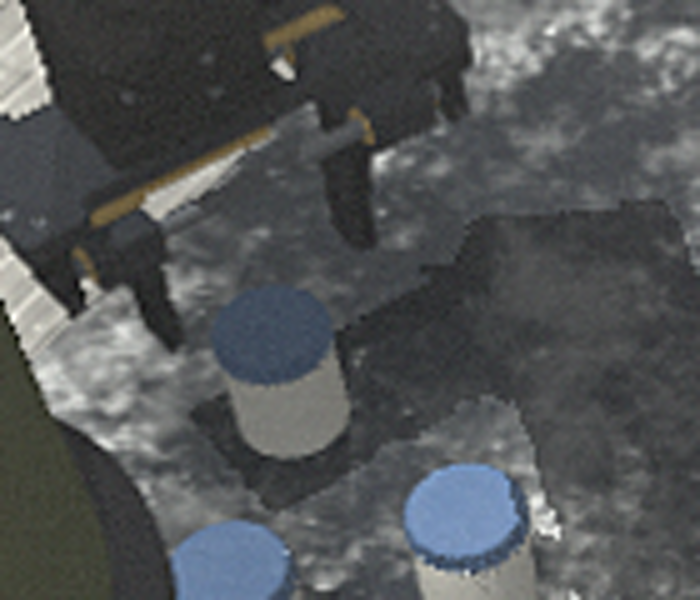

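>>> move_arm([
  [8,0,-0.05,2,0,0,0],
  [8,0,0,2,0,0,0],
  [8,0,0,1.5,0,0,0],
  [8,0,0,0.8,0,0,0],
  [7,0,0,0,0,0,0],
])

```text
time_s: 27.73
tool_pos: [0.3768, 0.2784, 0.0493]
tool_rot: [-179.9, 0.1, 67.8]
force: [0.6, 0.6, 0.4]
grip_width: 0.0777
```

>>> move_arm([
  [4,0,0,0,0,0,0],
  [4,0,0,0,0,0,0],
  [4,0,0,0,0,0,0],
  [4,0,0,0,0,0,0],
  [4,0,0,0,0,0,0],
], force=25)

```text
time_s: 28.15
tool_pos: [0.3773, 0.2791, 0.0502]
tool_rot: [-180.0, -0.1, 67.8]
force: [1.2, -0.2, -0.1]
grip_width: 0.0478
```

Run:
```python
from h import *
st()
```

```text
{'time_s': np.float64(28.15), 'tool_pos': array([0.3773, 0.2791, 0.0502]), 'tool_rot': array([-1.799743e+02, -9.220000e-02,  6.784930e+01]), 'force': array([ 1.1627, -0.1659, -0.0652]), 'grip_width': np.float64(0.0478)}
```

>>> move_arm([
  [4,0,0,0,0,0,0],
  [4,0,0,-1,0,0,0],
  [4,0,0,-3,0,0,0],
  [4,0,0,-3.5,0,0,0],
  [4,0,0,-3.5,0,0,0],
])

```text
time_s: 28.57
tool_pos: [0.3766, 0.2775, 0.1608]
tool_rot: [-180.0, 0.1, 67.8]
force: [-0.5, 1.1, -0.6]
grip_width: 0.0474
```

Run:
```python
from h import *
st()
c=cam("scene")
goal(604.8,-264.3,100,5)
crop(c,150,120,290,240,5,"j2.png")
```

```text
{'time_s': np.float64(28.5667), 'tool_pos': array([0.3766, 0.2775, 0.1608]), 'tool_rot': array([-1.799696e+02,  1.146000e-01,  6.778860e+01]), 'force': array([-0.5431,  1.0945, -0.643 ]), 'grip_width': np.float64(0.0474)}
now [-41.96  41.41   3.93] after turn [17.63 56.23  4.27] turn [-0.004 -0.01   1.095] rows>= 14.2
```

View pics/j2.png

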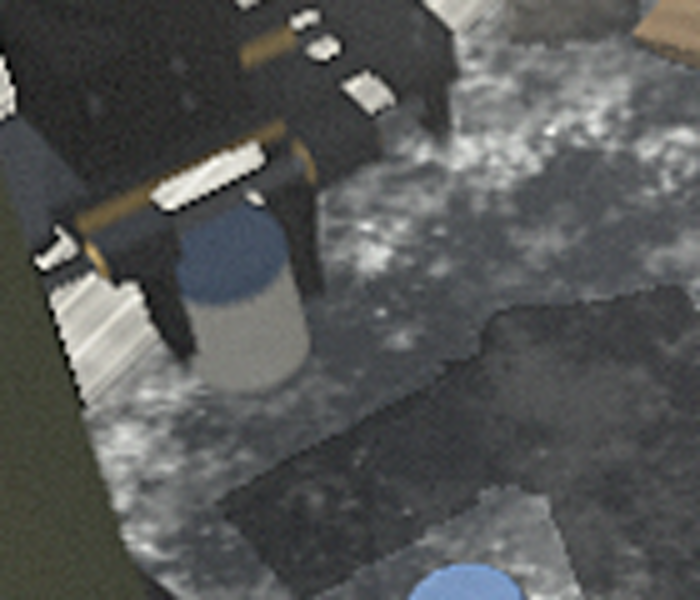

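>>> move_arm([
  [4,-2.8,2.75,0,0,0,0],
  [4,-2.8,2.75,0,0,0,0],
  [4,-2.8,2.75,0,0,0,0],
  [4,-2.8,2.75,0,0,0,0],
  [4,-2.8,2.75,0,0,0,0],
])

```text
time_s: 29.03
tool_pos: [0.4517, 0.0953, 0.1597]
tool_rot: [-179.9, -0.1, 67.9]
force: [1.1, 1.0, -0.2]
grip_width: 0.0469
```

>>> move_arm([
  [4,-2.8,2.75,0,0,0,0],
  [4,-2.8,2.75,0,0,0,0],
  [4,-2.8,2.75,0,0,0,0],
  [4,-2.8,2.75,0,0,0,0],
  [4,-2.8,2.75,0,0,0,0],
])

```text
time_s: 29.45
tool_pos: [0.5266, -0.0855, 0.1596]
tool_rot: [-180.0, -0.1, 67.9]
force: [0.2, 0.8, -0.4]
grip_width: 0.0476
```

>>> move_arm([
  [4,-2.8,2.75,0,0,0,0],
  [4,-2.8,2.75,0,0,0,0],
  [4,-2.8,2.75,0,0,0,0],
  [4,-2,2,0,0,0,0],
  [4,0,0,0,0,0,0.12],
])

```text
time_s: 29.87
tool_pos: [0.5809, -0.2284, 0.1599]
tool_rot: [179.8, 0.3, 60.4]
force: [-1.9, -1.2, -0.8]
grip_width: 0.0471
```

>>> move_arm([
  [4,0,0,0,0,0,0.12],
  [4,0,0,0,0,0,0.12],
  [4,0,0,0,0,0,0.12],
  [4,0,0,0,0,0,0.12],
  [4,0,0,0,0,0,0.12],
])

```text
time_s: 30.28
tool_pos: [0.5816, -0.219, 0.1592]
tool_rot: [-179.9, 0.1, 26.3]
force: [0.1, -0.1, -1.5]
grip_width: 0.0474
```

>>> move_arm([
  [4,0,0,0,0,0,0.12],
  [4,0,0,0,0,0,0.12],
  [4,0,0,0,0,0,0.12],
  [4,0,0,0,0,0,0],
])

```text
time_s: 30.62
tool_pos: [0.5817, -0.219, 0.1592]
tool_rot: [-180.0, 0.1, 5.8]
force: [0.3, -0.1, -0.7]
grip_width: 0.0472
```

Run:
```python
from h import *
st()
c=cam("scene")
goal(604.8,-264.3,100,5)
crop(c,420,140,550,300,3.75,"j3.png")
```

```text
{'time_s': np.float64(30.6167), 'tool_pos': array([ 0.5817, -0.219 ,  0.1592]), 'tool_rot': array([-1.799629e+02,  7.210000e-02,  5.811000e+00]), 'force': array([ 0.284 , -0.1008, -0.6819]), 'grip_width': np.float64(0.0472)}
now [1.82 4.76 3.41] after turn [1.91 4.72 3.42] turn [-0.001  0.001  0.02 ] rows>= 1.5
```

View pics/j3.png

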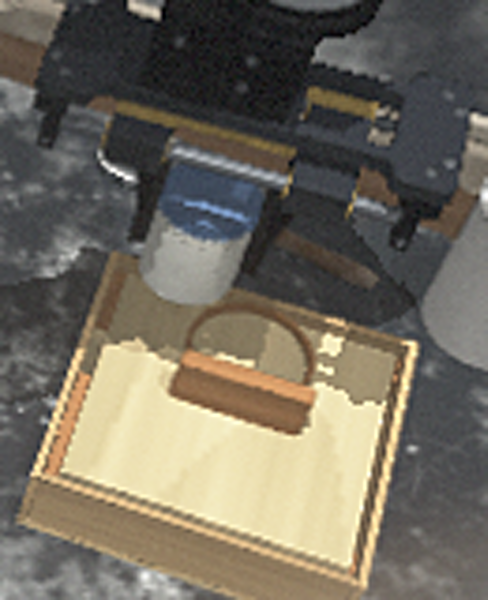

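Run:
```python
from h import *
c=cam("scene")
# current view, jar does not hide rail; enlarge
crop(c,455,215,515,265,12,"j4.png")
```

```text
(no output)
```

View pics/j4.png

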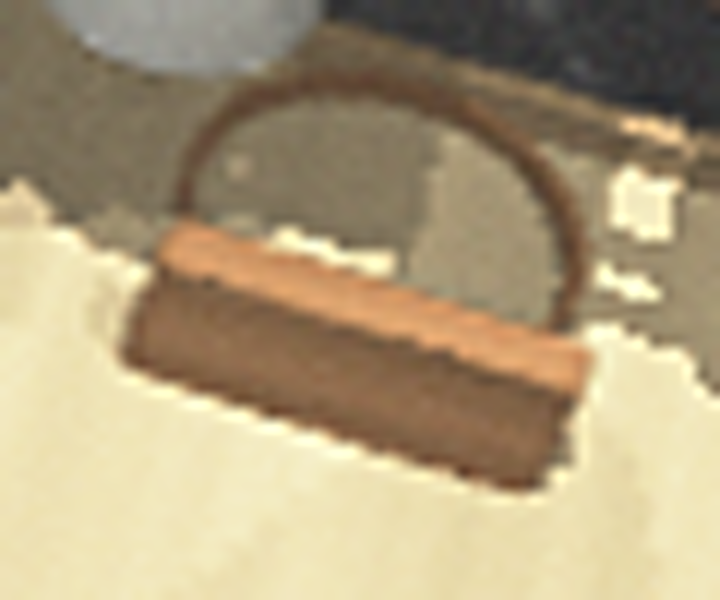

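Run:
```python
from h import *
c=cam("scene")
T=lambda p:[((x+.5)/12-.5+455,(y+.5)/12-.5+215) for x,y in p]
P=plane(c,T([(177,222),(597,352),(578,395),(155,265)]),.076)
print(P.round(4),P.mean(0)); d=P[0]-P[1];print(np.degrees(np.arctan2(d[1],d[0])))
R=Ro.from_euler("z",np.degrees(np.arctan2(d[1],d[0]))-90,degrees=True)
print("ring",P.mean(0)+R.apply([.041,0,0]))
# ring outer edge points at z .049
Q=plane(c,T([(182,180),(230,100),(345,72),(460,95),(545,165),(583,250)]),.049)
A=np.c_[2*Q[:,:2],np.ones(len(Q))];s=np.linalg.lstsq(A,(Q[:,:2]**2).sum(1),rcond=None)[0]
print("circle",s[:2],np.sqrt(s[2]+s[:2]@s[:2]))
```

```text
[[ 0.5635 -0.2362  0.076 ]
 [ 0.5702 -0.3043  0.076 ]
 [ 0.5601 -0.304   0.076 ]
 [ 0.553  -0.2359  0.076 ]] [ 0.5617195  -0.27007889  0.076     ]
95.61318307338112
ring [ 0.6025229 -0.2660686  0.076    ]
circle [ 0.60465061 -0.26569548] 0.03348222387759804
```

Run:
```python
from h import *
goal(604,-265.7,80,5.4)
```

```text
now [1.71 4.88 5.42] after turn [1.77 4.85 5.42] turn [-0.001  0.001  0.013] rows>= 1.8
```

>>> move_arm([
  [4,0.9,2.4,0,0,0,0.01],
  [4,0.9,2.4,0,0,0,0],
  [4,0,0,1.5,0,0,0],
  [4,0,0,1.5,0,0,0],
  [4,0,0,0,0,0,0],
])

```text
time_s: 31.18
tool_pos: [0.6025, -0.2637, 0.1253]
tool_rot: [-179.8, 0.3, 5.4]
force: [0.1, 1.4, -2.7]
grip_width: 0.0473
```

>>> move_arm([
  [4,0,0,0,0,0,0],
  [4,0,0,0,0,0,0],
])

```text
time_s: 31.35
tool_pos: [0.6045, -0.2641, 0.129]
tool_rot: [-179.9, 0.1, 5.5]
force: [1.1, 0.7, -1.5]
grip_width: 0.0473
```

Run:
```python
from h import *
st();goal(604,-265.7,69,5.4)
c=cam("scene")
crop(c,430,150,530,270,5,"j5.png")
```

```text
{'time_s': np.float64(31.35), 'tool_pos': array([ 0.6045, -0.2641,  0.129 ]), 'tool_rot': array([-1.799253e+02,  5.030000e-02,  5.493800e+00]), 'force': array([ 1.0545,  0.6901, -1.5483]), 'grip_width': np.float64(0.0473)}
now [-0.06  0.15  3.5 ] after turn [-0.07  0.15  3.5 ] turn [-0.001  0.001  0.002] rows>= 0.8
```

View pics/j5.png

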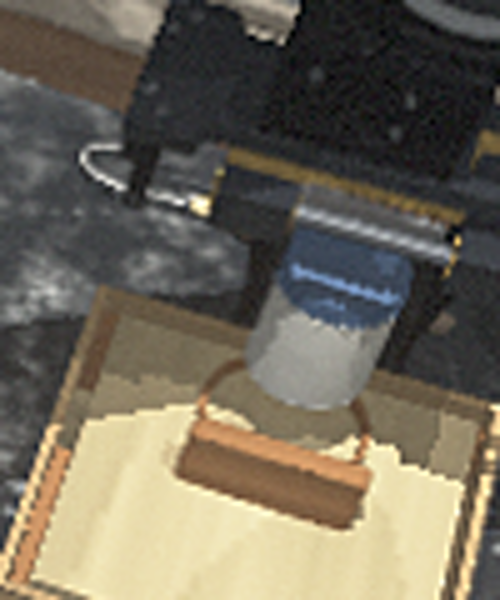

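Run:
```python
from h import *
c=cam("scene")
a=np.linspace(0,2*np.pi,73)
p=proj(c,np.c_[.6045+.024*np.cos(a),-.2641+.024*np.sin(a),0*a+.079])
q=(p-[430,150])*5
i=q[:,1].argmax();print("lowest",q[i],"left",q[q[:,0].argmin()],"right",q[q[:,0].argmax()])
```

```text
lowest [312.36643039 413.54293909] left [236.75821687 355.76972034] right [359.4604589  377.77436739]
```

>>> move_arm([
  [4,0,0.05,1,0,0,0],
  [4,0,0,1,0,0,0],
  [4,0,0,0.7,0,0,0],
  [4,0,0,0.4,0,0,0],
  [4,0,0,0,0,0,0],
])

```text
time_s: 31.87
tool_pos: [0.6037, -0.2652, 0.0965]
tool_rot: [-179.9, 0.2, 5.4]
force: [0.1, -0.8, -1.7]
grip_width: 0.0473
```

>>> move_arm([
  [4,0,0,0.2,0,0,0],
  [4,0,0,0,0,0,0],
  [4,0,0,0,0,0,0],
])

```text
time_s: 32.12
tool_pos: [0.6046, -0.266, 0.0964]
tool_rot: [-180.0, 0.0, 5.4]
force: [0.1, -0.7, -1.9]
grip_width: 0.0472
```

Run:
```python
from h import *
st();goal(604,-265.7,69,5.4)
c=cam("scene")
crop(c,430,150,530,270,5,"j6.png")
```

```text
{'time_s': np.float64(32.1167), 'tool_pos': array([ 0.6046, -0.266 ,  0.0964]), 'tool_rot': array([-1.799864e+02,  9.900000e-03,  5.389400e+00]), 'force': array([ 0.0685, -0.7266, -1.9242]), 'grip_width': np.float64(0.0472)}
now [-0.06 -0.03  0.24] after turn [-0.06 -0.03  0.24] turn [-0.  0. -0.] rows>= 0.1
```

View pics/j6.png

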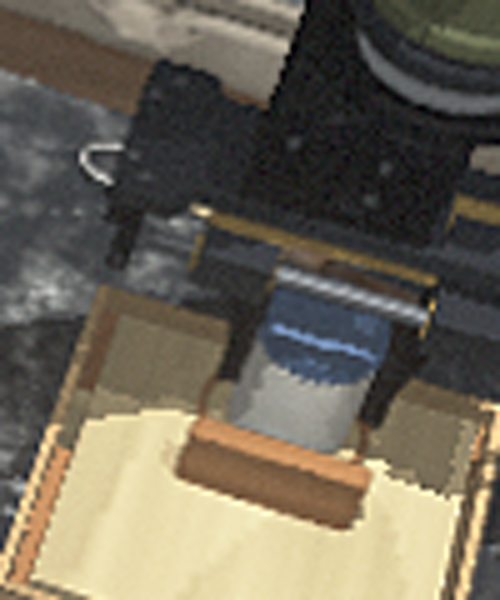

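Jar is inside the ring, a couple of mm above the plate. Lower until contact, then release.

>>> move_arm([
  [4,0,0,0.1,0,0,0],
  [4,0,0,0.1,0,0,0],
  [4,0,0,0.05,0,0,0],
  [4,0,0,0,0,0,0],
  [4,0,0,0,0,0,0],
])

```text
time_s: 32.58
tool_pos: [0.6047, -0.2659, 0.0943]
tool_rot: [-180.0, -0.0, 5.4]
force: [-1.3, 1.2, 2.6]
grip_width: 0.0472
```

Run:
```python
from h import *
st()
```

```text
{'time_s': np.float64(32.5833), 'tool_pos': array([ 0.6047, -0.2659,  0.0943]), 'tool_rot': array([-1.799719e+02, -2.500000e-03,  5.394700e+00]), 'force': array([-1.2876,  1.1515,  2.6288]), 'grip_width': np.float64(0.0472)}
```

Contact (force went from −1.9 to +2.6 N). Release and retreat.

>>> move_arm([
  [5.2,0,0,0,0,0,0],
  [5.6,0,0,0,0,0,0],
  [6.2,0,0,0,0,0,0],
  [6.5,0,0,0,0,0,0],
  [6.5,0,0,-0.5,0,0,0],
])

```text
time_s: 33.0
tool_pos: [0.6039, -0.2653, 0.0977]
tool_rot: [-179.9, 0.1, 5.4]
force: [0.4, -0.1, 0.3]
grip_width: 0.0635
```

>>> move_arm([
  [6.5,0,0,-1.5,0,0,0],
  [6.5,0,0,-2.5,0,0,0],
  [6.5,0,0,-3,0,0,0],
  [6.5,0,0,-3,0,0,0],
  [6.5,-1,-2,-3,0,0,0],
])

```text
time_s: 33.42
tool_pos: [0.5927, -0.2505, 0.2316]
tool_rot: [179.7, -0.0, 5.2]
force: [0.1, 0.6, 1.2]
grip_width: 0.0646
```

>>> move_arm([
  [6.5,-2,-3,0,0,0,0],
  [6.5,-2,-3.5,0,0,0,0],
  [6.5,-2,-3.5,0,0,0,0],
  [6.5,-2,-3.5,0,0,0,0],
  [6.5,-2,-3.5,0,0,0,0],
])

```text
time_s: 33.83
tool_pos: [0.4823, -0.0956, 0.2292]
tool_rot: [-179.9, 0.2, 5.3]
force: [-0.7, 0.8, 0.6]
grip_width: 0.0653
```

>>> move_arm([
  [6.5,0,-3.5,0,0,0,0],
  [6.5,0,-3.5,0,0,0,0],
  [6.5,0,-3.5,0,0,0,0],
  [6.5,0,-3.5,0,0,0,0],
  [6.5,0,0,0,0,0,0],
])

```text
time_s: 34.25
tool_pos: [0.4696, 0.0502, 0.2308]
tool_rot: [-179.7, 0.1, 5.9]
force: [0.3, 0.4, -0.7]
grip_width: 0.0651
```

Run:
```python
from h import *
st()
c=cam("scene")
crop(c,420,150,550,310,3.75,"f1.png")
t=cam("top"); cv2.imwrite("pics/f1t.png",t["img"][:,:,::-1]);crop(t,380,110,510,230,5,"f2.png"); cv2.imwrite("pics/f1s.png",c["img"][:,:,::-1])
```

```text
{'time_s': np.float64(34.25), 'tool_pos': array([0.4696, 0.0502, 0.2308]), 'tool_rot': array([-1.796656e+02,  1.015000e-01,  5.852900e+00]), 'force': array([ 0.2835,  0.368 , -0.6811]), 'grip_width': np.float64(0.0651)}
```

View pics/f1.png

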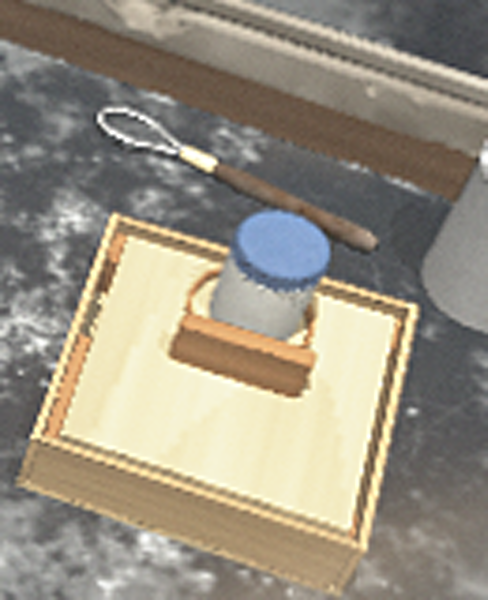

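View pics/f1t.png

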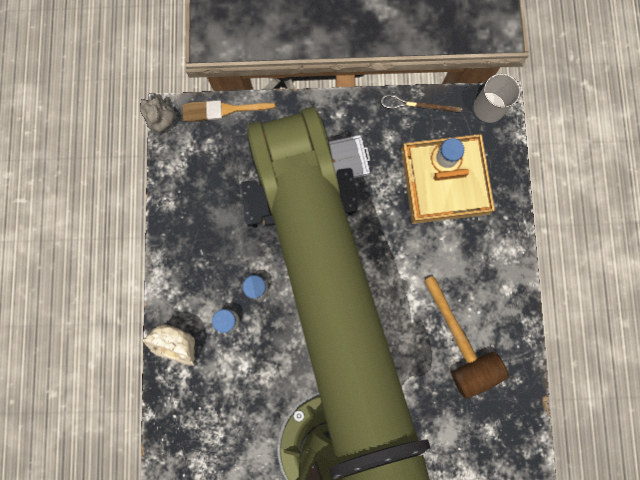

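View pics/f2.png

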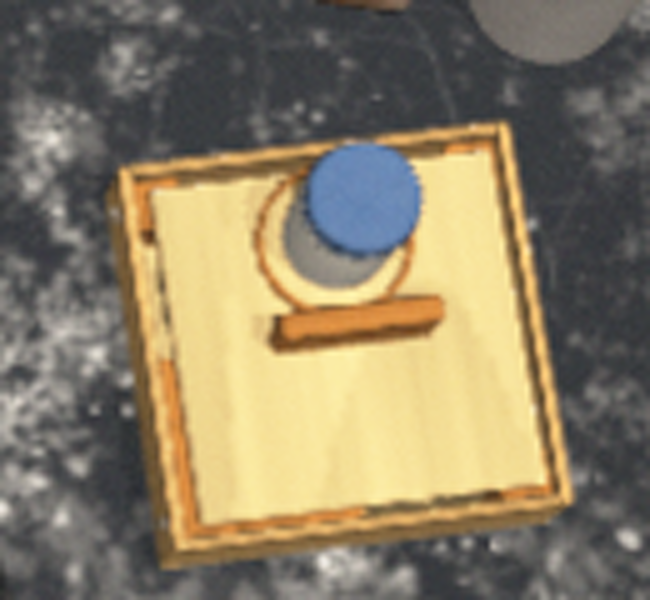

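Run:
```python
from h import *
c=cam("scene");t=cam("top")
# lid centre by mask, both views
for n,k,(u0,v0,u1,v1) in(("s",c,(470,200,520,235)),("t",t,(430,130,475,170))):
    im=k["img"][v0:v1,u0:u1].astype(int);m=((im[...,2]>im[...,0]+40)).astype(np.uint8)
    M=cv2.moments(m,True);print(n,M["m00"],plane(k,[(u0+M["m10"]/M["m00"],v0+M["m01"]/M["m00"])],.106)[0] if M["m00"] else 0)
# plate corners seen in top crop f2
T=[((x+.5)/5-.5+380,(y+.5)/5-.5+110) for x,y in[(150,190),(492,150),(550,487),(200,524)]]
P=plane(t,T,.044);q=Ro.from_euler("z",-5.2,degrees=True).apply(P-[.564,-.268,0])*1000;print(q.round(1))
for i in range(4): print(np.linalg.norm(q[i]-q[(i+1)%4]).round(1))
crop(c,430,190,535,300,6,"f3.png"); crop(c,300,160,420,230,6,"f4.png")
```

```text
s 371.0 [ 0.60427688 -0.26713426  0.106     ]
t 389.0 [ 0.60633823 -0.26588969  0.106     ]
[[ 74.8  73.8  44. ]
 [ 74.7 -77.1  44. ]
 [-76.7 -77.3  44. ]
 [-74.7  73.8  44. ]]
150.8
151.4
151.1
149.5
```

View pics/f3.png

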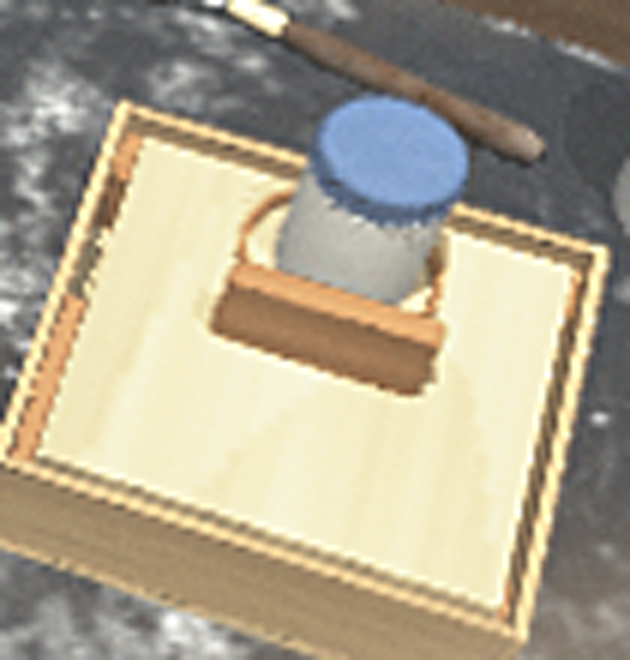

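View pics/f4.png

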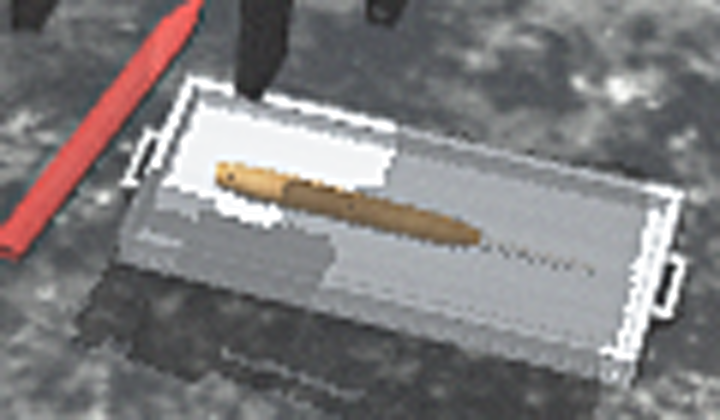

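>>> move_arm([
  [6.5,0,0,-1,0,0,0],
  [6.5,0,0,0,0,0,0],
  [6.5,0,0,0,0,0,0],
  [6.5,0,0,0,0,0,0],
  [6.5,0,0,0,0,0,0],
])

```text
time_s: 34.87
tool_pos: [0.4705, 0.0425, 0.2398]
tool_rot: [-179.9, 0.2, 5.3]
force: [0.2, -0.3, 0.2]
grip_width: 0.0648
```

```bash
python3 -c "
from h import *
st();print(job.sign_off())"
```

```text
{'time_s': np.float64(34.8667), 'tool_pos': array([0.4705, 0.0425, 0.2398]), 'tool_rot': array([-1.799087e+02,  1.686000e-01,  5.275200e+00]), 'force': array([ 0.179 , -0.277 ,  0.2488]), 'grip_width': np.float64(0.0648)}
the job is handed in; nothing more can be done
None
```

The kit is packed and handed in at about 35 s of the 128 s allowed, with the arm clear of everything. I put the needle tool in the tray first. In the box I placed the wedge, then the key, then the divider, then the jar that started farthest from the base.

What the last checks showed:
- **Wedge and key:** before the divider went on, the wedge lay flat in the long bay and the key stood upright in the square bay. The divider hides them now, so I could not look again.
- **Divider:** it lies inside the walls. Its corners, read at the level height of 44 mm in the top view, form a 150–151 mm square, so it is level. It sits about 1.7 mm off-centre towards the long bay, which is within its 6 mm of room.
- **Jar:** it stands upright in the ring. Both cameras put its lid within about 2 mm of the ring's centre, and they differ from each other by about 2 mm, which is the calibration error.
- **Needle tool:** it lies lengthwise inside the tray.

After placing the key I moved the wrong way for one call, towards the tumbler at the back. The gripper passed without any contact force showing and the tumbler looks unmoved. No other check failed.

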